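# Pack the nesting pans under the tool box tray

### The arm

A 6-joint arm with a two-finger parallel gripper is mounted at the origin on a cart in front of the work surface, level with it; the furniture and walls round the work are solid. World frame = base frame: x ahead of the robot, y to its left, z up, the work surface at z = 0. Lengths are in m, angles in rad, forces in N, time in s.
With the tool pointing down it reaches from about 0.15 to 0.775 m from the base axis. Payload 6.1 kg.
Tool frame: the origin (TCP) lies midway between the tips of the shut fingers; the grasp point (between the pads) lies 19 mm behind it; z points along the fingers, y is the direction in which the jaws open and shut (so a half turn about z gives the same grasp; the last joint's range is limited). The gripper opens to 85 mm and grips with 20 to 120 N. Pads are 22 mm wide; open, the fingers measure 114 mm over their backs; the gripper's body (76 mm by 85 mm) begins 54 mm behind the grasp point. The pads swing forward as they close: fully open they stand 13 mm farther back than shut.
Start: joints at [-1.168, 0.126, -0.04, 1.405, 0, 1.571], TCP at [0.206, -0.483, 0.231] pointing down, gripper open.
Joint ranges: [-2.72, 2.72], [-0.95, 1.95], [-1.27, 1.35], [-1.78, 2.02], [-1.46, 1.47], [-3.14, 3.14]. Speed limits (rad/s): [2.39, 2.39, 3.01, 3.14, 3.14, 3.14].

### API

Orientations are given as a unit quaternion [w, x, y, z].
In Python, from cell import sense, read_camera, hand_in gives the robot as it stands.
- The arm moves only by the shell command python3 -m handwheel 'ROWS' [OPENING] [FORCE]. ROWS is a JSON object of lists of equal length, an entry for each row: "slide": the shift along the tool's x, y, z in m, a list of three; "spin": the turn about the tool's z in degrees. In form: {"slide": [[x, y, z], ...], "spin": [spin, ...]}. A call has exactly 5 rows; each row is the pose to reach, as a shift and turn from the pose commanded when the call began, along the tool's axes at that moment; what a row does not reach only later rows make up. A row lasts 1/10 s, in which the tool goes at most 50 mm and 8.59 degrees, less where a joint would pass 70% of its speed; a pose out of reach is approached as far as the arm can. A call with a gripper value outside its range is refused whole. OPENING is the closure, from -1 (fully open) to 1 (shut), so that 0 is half open, set as the call begins (- or left out, the last holds). The fingers move at their own pace and stop on an object; FORCE is the grip in N (left out, the last holds). Time passes only in rows, so rows that repeat a pose let the fingers close, or fill a call up. It gives the time, the measured TCP pose, the force and the opening at its end, in the units of the state.
- sense(): the state, without advancing time (a new reading comes with each control period).
- read_camera(name): name is "scene" or "top"; returns a dict with "img" (480x640x3 uint8, red, green, blue), "K" (3x3 intrinsics, pixels), "R" (3x3) and "t" (3): a world point X has camera coordinates R X + t. Camera axes: x right, y down, z forward; pixel columns grow to the right and rows downward; lengths in m; the calibration is good to about 2 mm. A picture is of the moment at which its call begins. There is no depth.
- hand_in(): hands the job in, once; it reports no verdict.
The state is a dict: "time_s": time; "joint_positions": joint angles; "joint_velocities": joint speeds; "effort": joint torques, N m; "ee_pos": TCP position; "ee_rot": TCP orientation; "ft_force": force on the tool from outside, world axes, zero at the start; "torque": the same for the moment, N m; "grip_width": finger opening in m.
Only numpy, scipy, OpenCV 4.12 (cv2) and the standard library are available. Lean on these libraries where they do the work, as an engineer would, in place of code of your own. Each camera call takes 0.05 s, during which the arm holds its last target.

### The job

Pack up the parts pans: swing the tool box's top tray fully back by its handle, stand all the aluminium pans on the table upright inside one another in the compartment underneath, largest to smallest, each fully down, and then swing the tray fully shut over them. The tape measure standing just behind the pans at the left belongs in the top tray; leave the glass and the try square on the plywood sheet alone.

Things in the scene. Friction and masses are not known exactly. Their poses are not given: they have to be found in the camera images.
- toolbox_floor (a point): Centre of the inner floor of the tool box's open lower compartment. The box is a grey sheet-steel box fixed to the table, outside 180 mm (x) by 260 mm (y), on 8 mm feet, rim 118 mm above the table, walls and floor 4 mm; this point is 12 mm above the table. Axes: x from the front (handle) side to the back, y along the long side, z up.
- tray_floor (a point): Centre of the inner floor of the cantilever top tray: grey sheet steel, outside 180 x 260 x 36 mm, walls and floor 4 mm, same axes as the box. Shut, it lies right over the compartment, its underside 121 mm and its floor 125 mm above the table. It always stays level.
- tray_handle (a point): Middle of the tray's handle: a round steel bar, 12 mm thick, 110 mm long along the box's y, 30 mm above the rim of the tray's front wall on two posts 48 mm either side of its middle, 88 mm in front of the tray's middle. Shut, it is 187 mm above the table.
- tray_swing (a joint): Angle of the arms carrying the tray (115 mm between pivots): 0 shut, 2.11 rad fully back behind the box, at a stop. The tray never tilts: at angle q all of it, handle too, is moved from its shut place by 0.115*(sin(q-1.055)+sin(1.055)) m along the box's +x and 0.115*(cos(q-1.055)-cos(1.055)) m up: 200 mm back, rising 58 mm half-way. Stiff: about 10 N at the handle; stays where left.
- pan_a_mid (a point): Centre (half-way up) of the largest and lowest of the open-topped rectangular aluminium parts pans: 96 mm long (its x), 70 mm wide (its y), 28 mm high (its z), walls and floor 3 mm. Always present.
- pan_a: The same pan; origin at the centre of its underside.
- pan_b_mid (a point): Centre (half-way up) of the second largest of the open-topped rectangular aluminium parts pans: 82 mm long (its x), 56 mm wide (its y), 49 mm high (its z), walls and floor 3 mm. May be absent. Fits with 4 mm to spare all round inside the next larger pan; the smaller a pan, the taller, so nested it stands at least 24 mm above the rim of the pan round it.
- pan_b: The same pan; origin at the centre of its underside.
- pan_c_mid (a point): Centre (half-way up) of the third largest of the open-topped rectangular aluminium parts pans: 68 mm long (its x), 42 mm wide (its y), 70 mm high (its z), walls and floor 3 mm. May be absent. Fits with 4 mm to spare all round inside the next larger pan; the smaller a pan, the taller, so nested it stands at least 24 mm above the rim of the pan round it.
- pan_c: The same pan; origin at the centre of its underside.
- pan_d_mid (a point): Centre (half-way up) of the smallest in outline and tallest of the open-topped rectangular aluminium parts pans: 54 mm long (its x), 28 mm wide (its y), 91 mm high (its z), walls and floor 3 mm. May be absent. Fits with 4 mm to spare all round inside the next larger pan; the smaller a pan, the taller, so nested it stands at least 24 mm above the rim of the pan round it.
- pan_d: The same pan; origin at the centre of its underside.
- tape_mid (a point): Centre (34 mm above its underside) of a pocket tape measure standing upright on the table, 34 mm thick (between the flat flanks, along this point's x) by 71 mm long (its y) by 68 mm high.
- tape_measure: The same tape measure; origin at the centre of its underside, its axes turned 0.31 rad counter-clockwise from those of tape_mid, so its x is not square to the flanks.
- tumbler: Glass tumbler, 80 mm across, 91 mm high, standing behind the work. Bystander; origin at the centre of its underside.
- try_square: Carpenter's try square, 150 x 210 x 20 mm, lying flat behind the work. Bystander.
Mind the look-alikes: they are no part of the job. Leave any purple look-alike of the pan_c alone.

How it is judged:
On the way, in this order (a step that is already met when the one before it is completed fails the run):
1. the tray is swung fully back (value of joint tray_swing above 1.95 rad), for 0.2 s.
2. all the pans stand nested, fully down and released, in the compartment, the tray still back (horizontal distance between pan_b_mid and pan_a_mid below 0.0087 m and z of pan_b_mid in the frame of pan_a_mid between 0.011 and 0.016 m and horizontal distance between pan_c_mid and pan_a_mid below 0.0186 m and z of pan_c_mid in the frame of pan_a_mid between 0.0215 and 0.0295 m and horizontal distance between pan_d_mid and pan_a_mid below 0.0285 m and z of pan_d_mid in the frame of pan_a_mid between 0.032 and 0.043 m and horizontal distance between pan_c_mid and pan_b_mid below 0.0087 m and z of pan_c_mid in the frame of pan_b_mid between 0.011 and 0.016 m and horizontal distance between pan_d_mid and pan_b_mid below 0.0186 m and z of pan_d_mid in the frame of pan_b_mid between 0.0215 and 0.0295 m and horizontal distance between pan_d_mid and pan_c_mid below 0.0087 m and z of pan_d_mid in the frame of pan_c_mid between 0.011 and 0.016 m and x of pan_a_mid in the frame of toolbox_floor between -0.072 and 0.072 m and y of pan_a_mid in the frame of toolbox_floor between -0.112 and 0.112 m and z of pan_a_mid in the frame of toolbox_floor below 0.0265 m and angle between each of pan_a_mid, pan_b_mid, pan_c_mid, pan_d_mid's own z axis and vertical below 0.12 rad and x of pan_b_mid in the frame of toolbox_floor between -0.072 and 0.072 m and y of pan_b_mid in the frame of toolbox_floor between -0.112 and 0.112 m and z of pan_b_mid in the frame of toolbox_floor below 0.037 m and x of pan_c_mid in the frame of toolbox_floor between -0.072 and 0.072 m and y of pan_c_mid in the frame of toolbox_floor between -0.112 and 0.112 m and z of pan_c_mid in the frame of toolbox_floor below 0.0475 m and x of pan_d_mid in the frame of toolbox_floor between -0.072 and 0.072 m and y of pan_d_mid in the frame of toolbox_floor between -0.112 and 0.112 m and z of pan_d_mid in the frame of toolbox_floor below 0.058 m and linear speed of each of pan_a, pan_b, pan_c, pan_d below 0.02 m/s and contact force between the fingers and pan_a below 0.1 N and contact force between the fingers and pan_b below 0.1 N and contact force between the fingers and pan_c below 0.1 N and contact force between the fingers and pan_d below 0.1 N and value of joint tray_swing above 1.5 rad), for 0.2 s.
3. the tray is shut over the nested pans (value of joint tray_swing below 0.08 rad and horizontal distance between pan_b_mid and pan_a_mid below 0.0087 m and z of pan_b_mid in the frame of pan_a_mid between 0.011 and 0.016 m and horizontal distance between pan_c_mid and pan_a_mid below 0.0186 m and z of pan_c_mid in the frame of pan_a_mid between 0.0215 and 0.0295 m and horizontal distance between pan_d_mid and pan_a_mid below 0.0285 m and z of pan_d_mid in the frame of pan_a_mid between 0.032 and 0.043 m and horizontal distance between pan_c_mid and pan_b_mid below 0.0087 m and z of pan_c_mid in the frame of pan_b_mid between 0.011 and 0.016 m and horizontal distance between pan_d_mid and pan_b_mid below 0.0186 m and z of pan_d_mid in the frame of pan_b_mid between 0.0215 and 0.0295 m and horizontal distance between pan_d_mid and pan_c_mid below 0.0087 m and z of pan_d_mid in the frame of pan_c_mid between 0.011 and 0.016 m and x of pan_a_mid in the frame of toolbox_floor between -0.072 and 0.072 m and y of pan_a_mid in the frame of toolbox_floor between -0.112 and 0.112 m and z of pan_a_mid in the frame of toolbox_floor below 0.0265 m and angle between each of pan_a_mid, pan_b_mid, pan_c_mid, pan_d_mid's own z axis and vertical below 0.12 rad and x of pan_b_mid in the frame of toolbox_floor between -0.072 and 0.072 m and y of pan_b_mid in the frame of toolbox_floor between -0.112 and 0.112 m and z of pan_b_mid in the frame of toolbox_floor below 0.037 m and x of pan_c_mid in the frame of toolbox_floor between -0.072 and 0.072 m and y of pan_c_mid in the frame of toolbox_floor between -0.112 and 0.112 m and z of pan_c_mid in the frame of toolbox_floor below 0.0475 m and x of pan_d_mid in the frame of toolbox_floor between -0.072 and 0.072 m and y of pan_d_mid in the frame of toolbox_floor between -0.112 and 0.112 m and z of pan_d_mid in the frame of toolbox_floor below 0.058 m), for 0.2 s.
At the end, for the whole second after the job is handed in: The tray is shut (joint below 0.08 rad); every pan present is upright in the compartment, each inside all larger ones with its floor down on the floor below it (within 2.5 mm); the tape measure rests in the tray; all at rest (all of step 3 and linear speed of each of pan_a, pan_b, pan_c, pan_d, tape_measure below 0.02 m/s and x of tape_mid in the frame of tray_floor between -0.075 and 0.075 m and y of tape_mid in the frame of tray_floor between -0.115 and 0.115 m and z of tape_mid in the frame of tray_floor between 0.01 and 0.05 m); the robot touches nothing.
It fails at once if the tumbler is pushed more than 30 mm or tipped (distance of tumbler from where it was at the start of the episode above 0.03 m or angle between tumbler's own z axis and vertical above 0.35 rad).
It fails at once if the try square is pushed more than 30 mm (distance of try_square from where it was at the start of the episode above 0.03 m).
Of pan_b, pan_c, pan_d only 2 to 3 are there at a start; the rules pass over those that are not, and their reading is None.
At some moment in a run one of pan_a, pan_b may be knocked a few centimetres aside while the robot is not near it.
It also fails if it takes over 184 s, if anything falls off the work surface, if the arm or the gripper's body presses on something with over 40 N, if the wrist force passes 120 N, or if a joint passes its speed limit or range.

## Working session

There is one attempt and no reset: what is moved stays moved. The work goes in short steps, Python scripts to look and compute and a shell command to move; the robot and the scene stay as the last step left them, time stands still between calls to the robot, and variables do not carry over. Pictures are saved under pics/ and viewed, and the job is handed in when it is done.

```bash
ls; mkdir -p pics; python3 - <<'E'
from cell import sense, read_camera
import cv2, numpy as np
s=sense()
for k,v in s.items(): print(k,np.round(v,4))
for n in("scene","top"):
    c=read_camera(n); cv2.imwrite(f"pics/{n}0.png",c["img"][:,:,::-1]); print(n,np.round(c["K"],2).tolist(),np.round(c["R"],4).tolist(),np.round(c["t"],4).tolist())
E
```

```text
pics
time_s 0.0
joint_positions [-1.168   0.1264 -0.0406  1.4054 -0.      1.5708]
joint_velocities [ 0.0005  0.0009 -0.0015 -0.0012  0.0006  0.0011]
effort [ 4.00000e-04 -4.35915e+01  3.52924e+01  1.74000e-02  1.00000e-04
  0.00000e+00]
ee_pos [ 0.2056 -0.4826  0.2305]
ee_rot [-8.000e-04  9.798e-01  2.001e-01 -2.000e-04]
ft_force [ 0.3831 -0.2102 -0.2384]
torque [-0.0142  0.0133 -0.0473]
grip_width 0.0853
scene [[553.2, 0.0, 316.02], [0.0, 553.2, 241.64], [0.0, 0.0, 1.0]] [[-0.8385, -0.5443, -0.023], [-0.3158, 0.52, -0.7936], [0.444, -0.6582, -0.608]] [0.55, 0.294, 1.5542]
top [[543.27, 0.0, 321.22], [0.0, 543.27, 248.01], [0.0, 0.0, 1.0]] [[0.0139, -0.9999, 0.0052], [-0.9823, -0.0146, -0.187], [0.187, -0.0025, -0.9823]] [0.0063, 0.6394, 1.4208]
```

View pics/scene0.png

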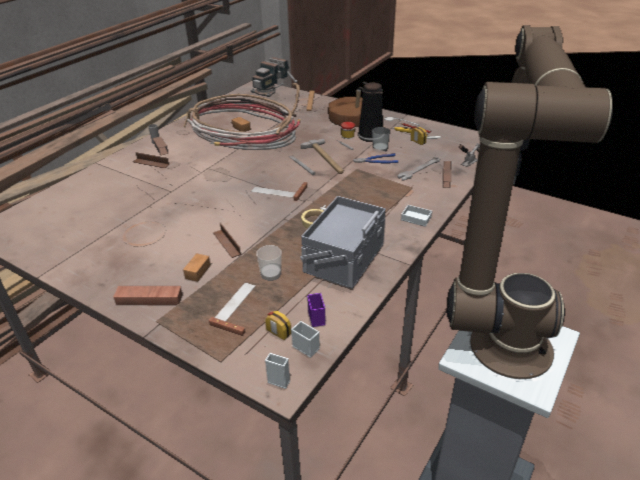

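View pics/top0.png

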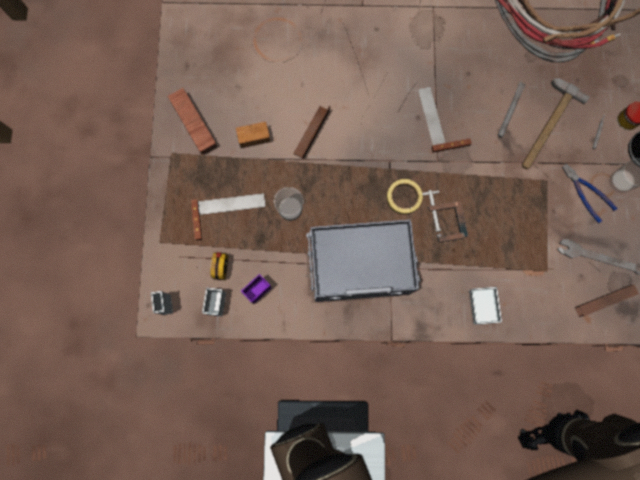

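```bash
python3 - <<'E'
import cv2
t=cv2.imread('pics/top0.png');s=cv2.imread('pics/scene0.png')
a=cv2.resize(t[230:330,140:290],None,fx=5.3,fy=5.3,interpolation=cv2.INTER_CUBIC);cv2.imwrite('pics/z1.png',a)
a=cv2.resize(s[280:400,210:360],None,fx=5,fy=5,interpolation=cv2.INTER_CUBIC);cv2.imwrite('pics/z2.png',a)
a=cv2.resize(t[210:330,290:520],None,fx=3.4,fy=3.4,interpolation=cv2.INTER_CUBIC);cv2.imwrite('pics/z3.png',a)
a=cv2.resize(s[180:290,290:440],None,fx=5,fy=5,interpolation=cv2.INTER_CUBIC);cv2.imwrite('pics/z4.png',a)
E
```

```text
(no output)
```

View pics/z1.png

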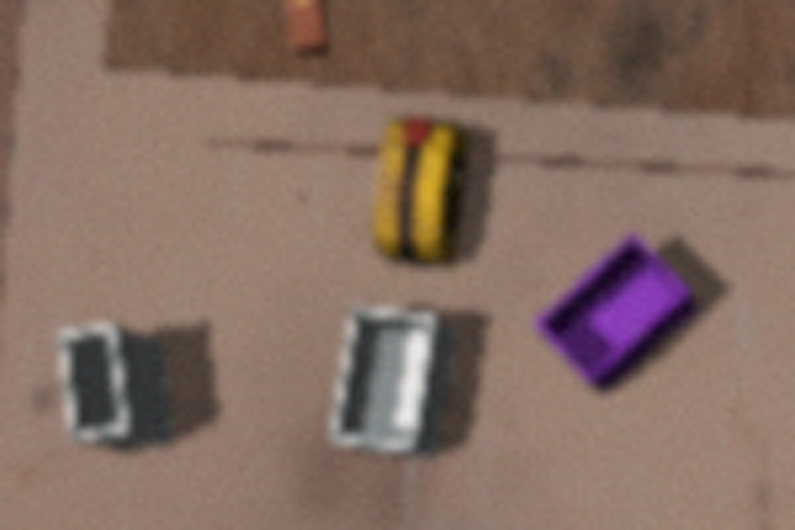

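View pics/z2.png

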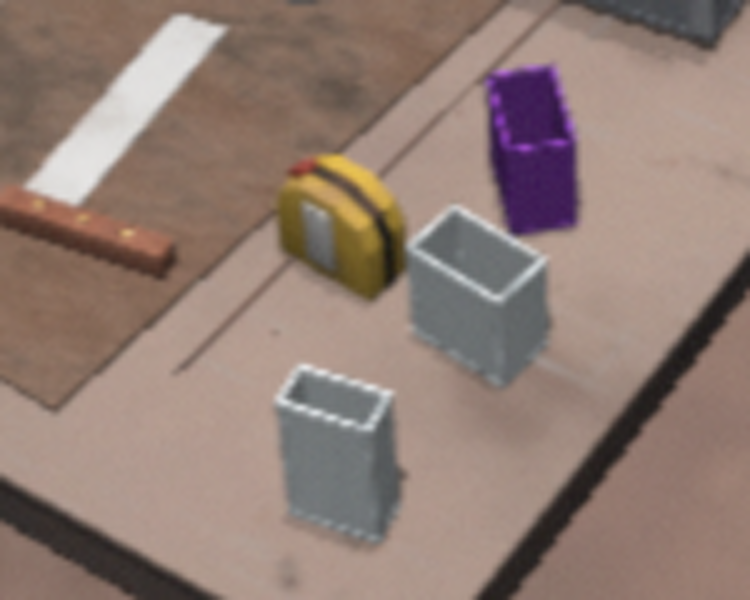

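View pics/z3.png

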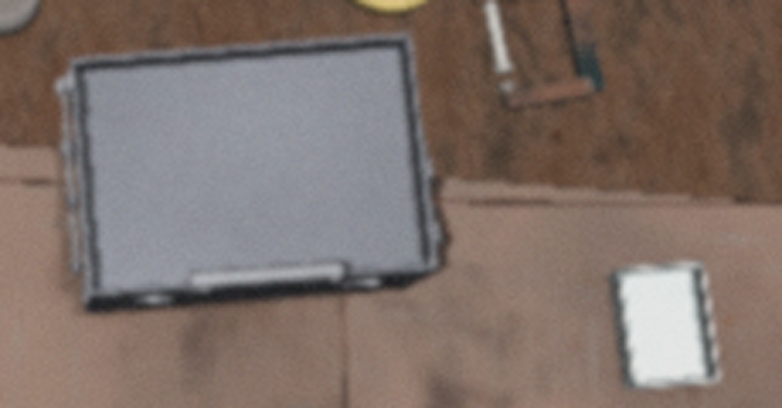

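View pics/z4.png

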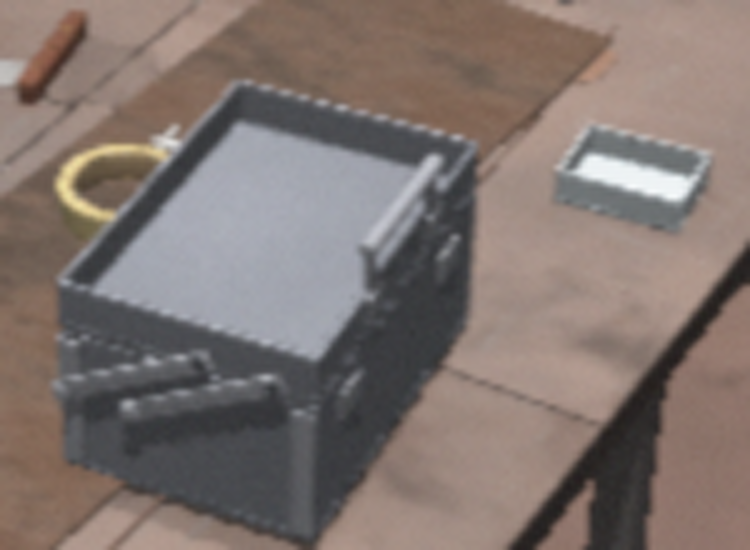

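```bash
cat > h.py <<'E'
import numpy as np, cv2
from cell import sense, read_camera
from scipy.spatial.transform import Rotation as Ro
C={'scene':dict(K=np.array([[553.2,0,316.02],[0,553.2,241.64],[0,0,1]])),'top':dict(K=np.array([[543.27,0,321.22],[0,543.27,248.01],[0,0,1]]))}
C['scene'].update(R=np.array([[-0.8385,-0.5443,-0.023],[-0.3158,0.52,-0.7936],[0.444,-0.6582,-0.608]]),t=np.array([0.55,0.294,1.5542]))
C['top'].update(R=np.array([[0.0139,-0.9999,0.0052],[-0.9823,-0.0146,-0.187],[0.187,-0.0025,-0.9823]]),t=np.array([0.0063,0.6394,1.4208]))
def ray(n,u,v):
    c=C[n]; d=c['R'].T@np.linalg.solve(c['K'],[u,v,1.]); o=-c['R'].T@c['t']; return o,d/np.linalg.norm(d)
def plane(n,u,v,z):
    o,d=ray(n,u,v); return o+d*(z-o[2])/d[2]
def tri(p,q): # p top px, q scene px
    o1,d1=ray('top',*p);o2,d2=ray('scene',*q)
    A=np.stack([d1,-d2],1); s=np.linalg.lstsq(A,o2-o1,rcond=None)[0]
    a=o1+s[0]*d1;b=o2+s[1]*d2; return (a+b)/2,np.linalg.norm(a-b)
def proj(n,X):
    c=C[n]; p=c['K']@(c['R']@np.asarray(X,float)+c['t']); return p[:2]/p[2]
def rim(n,px,z):
    P=np.array([plane(n,u,v,z)[:2] for u,v in px]); 
    e=[np.linalg.norm(P[i]-P[(i+1)%4]) for i in range(4)]
    m=P.mean(0); L=[P[(i+1)%4]-P[i] for i in range(4)]
    return m,np.round(e,4),np.round([np.degrees(np.arctan2(l[1],l[0])) for l in L],1)
def tool(delta,ee_rot=None):
    s=sense(); w,x,y,z=s['ee_rot']; return Ro.from_quat([x,y,z,w]).inv().apply(delta)
E
python3 - <<'E'
from h import *
z1=lambda L:[(140+x/5.3,230+y/5.3) for x,y in L]
z3=lambda L:[(290+x/3.4,210+y/3.4) for x,y in L]
z2=lambda L:[(210+x/5,280+y/5) for x,y in L]
z4=lambda L:[(290+x/5,180+y/5) for x,y in L]
M=z1([(352,308),(440,314),(414,453),(331,440)]);D=z1([(58,328),(112,323),(129,435),(70,442)])
for z in(.049,.07,.091): print(z,rim('top',M,z),rim('top',D,z))
Ms=z2([(408,245),(457,207),(548,260),(497,300)]);Ds=z2([(276,400),(300,367),(392,392),(373,430)])
for z in(.049,.07,.091): print(z,rim('scene',Ms,z),rim('scene',Ds,z))
A=z3([(612,268),(706,262),(720,382),(628,388)]);As=z4([(556,172),(593,124),(712,152),(690,200)])
print(rim('top',A,.028),rim('scene',As,.028))
P=z1([(632,235),(695,295),(602,390),(538,322)]);print('purp',rim('top',P,.07),rim('top',P,.049))
# handle ends
print(tri(z3([(192,275)])[0],z4([(370,240)])[0]))
print(tri(z3([(344,266)])[0],z4([(435,160)])[0]))
h=[plane('top',*p,.187) for p in z3([(190,276),(344,267)])];print(h)
# tray rim
T=z3([(75,62),(410,38),(432,265),(85,292)]);print(rim('top',T,.157))
Ts=z4([(60,285),(240,82),(475,145),(318,372)]);print(rim('scene',Ts,.157))
E
```

```text
0.049 (array([0.49062915, 0.30628809]), array([0.0451, 0.0714, 0.0427, 0.0676]), array([-93.1, 172.1,  82. ,  -6. ])) (array([0.4868034 , 0.45439057]), array([0.0275, 0.0581, 0.0298, 0.0586]), array([ -83.8, -167.6,   97.6,   10.1]))
0.07 (array([0.48879119, 0.30217597]), array([0.0445, 0.0704, 0.0421, 0.0666]), array([-93.1, 172.1,  82. ,  -6. ])) (array([0.48502024, 0.4481572 ]), array([0.0271, 0.0572, 0.0294, 0.0578]), array([ -83.8, -167.6,   97.6,   10.1]))
0.091 (array([0.48695323, 0.29806386]), array([0.0438, 0.0693, 0.0415, 0.0656]), array([-93.1, 172.1,  82. ,  -6. ])) (array([0.48323707, 0.44192383]), array([0.0267, 0.0564, 0.029 , 0.0569]), array([ -83.8, -167.6,   97.6,   10.1]))
0.049 (array([0.49982443, 0.29288398]), array([0.0397, 0.0668, 0.0407, 0.066 ]), array([-100. ,  173.8,   79. ,   -7. ])) (array([0.50595274, 0.4196235 ]), array([0.0253, 0.0536, 0.0271, 0.0568]), array([ -83.5, -167. ,  103.6,   11. ]))
0.07 (array([0.48813077, 0.30900424]), array([0.0389, 0.0656, 0.0399, 0.0648]), array([-100. ,  173.8,   79. ,   -7. ])) (array([0.49414637, 0.43341302]), array(
[... 587 characters left out ...]
, array([0.0445, 0.0662, 0.0475, 0.064 ]), array([-132.5,  137.1,   44.8,  -45.6])) (array([0.52710118, 0.18942276]), array([0.0451, 0.0671, 0.0482, 0.0649]), array([-132.5,  137.1,   44.8,  -45.6]))
(array([ 0.50770499, -0.04791443,  0.18987824]), np.float64(0.0022266905144715686))
(array([ 0.51865461, -0.15790984,  0.18053912]), np.float64(0.0016353363596346678))
[array([ 0.50829833, -0.04616428,  0.187     ]), array([ 0.51642679, -0.15737349,  0.187     ])]
(array([ 0.59690419, -0.09249968]), array([0.254 , 0.1727, 0.2571, 0.1737]), array([ -84.9, -175.6,   95.3,    3.4]))
(array([ 0.59310446, -0.08093417]), array([0.2575, 0.1738, 0.264 , 0.1801]), array([ -84.6, -175.3,   96.7,    2.7]))
```

```bash
cat >> h.py <<'E'
def zoom(img,x0,y0,x1,y1,s,fn):
    a=cv2.resize(img[y0:y1,x0:x1],None,fx=s,fy=s,interpolation=cv2.INTER_CUBIC)
    for x in range(x0,x1,10): cv2.line(a,(int((x-x0+.5)*s),0),(int((x-x0+.5)*s),8 if x%50 else 20),(0,0,255),1); 
    for y in range(y0,y1,10): cv2.line(a,(0,int((y-y0+.5)*s)),(8 if y%50 else 20,int((y-y0+.5)*s)),(0,0,255),1)
    cv2.imwrite(fn,a)
def uz(x0,y0,s,L): return [((x+.5)/s-.5+x0,(y+.5)/s-.5+y0) for x,y in L]
E
python3 - <<'E'
from h import *
t=cv2.imread('pics/top0.png');s=cv2.imread('pics/scene0.png')
zoom(t,300,210,425,310,6,'pics/y1.png')
zoom(s,295,190,395,290,6,'pics/y2.png')
E
```

```text
(no output)
```

View pics/y1.png

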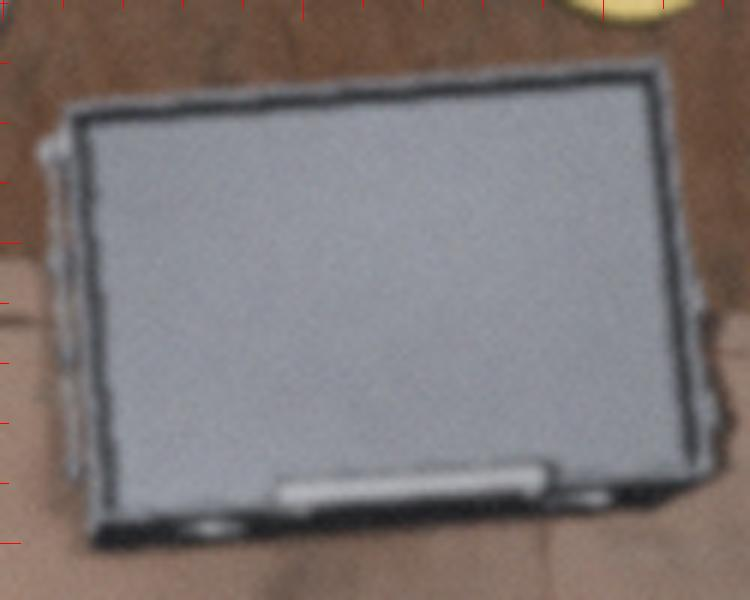

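View pics/y2.png

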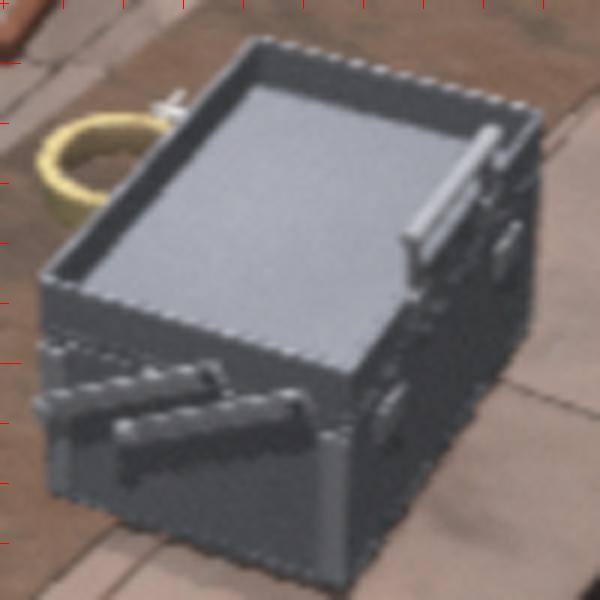

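```bash
python3 - <<'E'
from h import *
T=uz(300,210,6,[(65,103),(664,59),(713,474),(91,520)]);S=uz(295,190,6,[(39,278),(258,37),(544,107),(356,376)])
print(rim('top',T,.157),rim('scene',S,.157))
S2=[S[1],S[2],S[3],S[0]]
for a,b in zip(T,S2): print(np.round(tri(a,b)[0],4),tri(a,b)[1])
for a,b in zip(uz(300,210,6,[(277,494),(545,474)]),uz(295,190,6,[(410,238),(492,132)])): print('h',tri(a,b), plane('top',*a,.187),plane('scene',*b,.187))
E
```

```text
(array([ 0.59839944, -0.09192549]), array([0.2575, 0.1793, 0.2611, 0.1787]), array([ -84.8, -174.4,   95.1,    4.5])) (array([ 0.59732516, -0.08696324]), array([0.2569, 0.1742, 0.2633, 0.1818]), array([ -85.1, -173.3,   96.6,    4.6]))
[0.5998 0.0261 0.3288] 0.0769973065293362
[ 0.6201 -0.2378  0.1444] 0.16805393076897057
[ 0.5934 -0.2495 -0.0812] 0.10171972316544484
[0.5606 0.0721 0.2097] 0.15976290277205052
h (array([ 0.50751903, -0.04543688,  0.18639835]), np.float64(0.0021436803799045018)) [ 0.5064737  -0.04584954  0.187     ] [ 0.50815753 -0.04436423  0.187     ]
h (array([ 0.51807859, -0.15528958,  0.18379962]), np.float64(0.003146096539473965)) [ 0.51626679 -0.15550526  0.187     ] [ 0.51747927 -0.15054058  0.187     ]
```

```bash
cat >> h.py <<'E'
def to(x,y,z,yd):
    "slide/spin from now to TCP at x,y,z with jaw axis (mod 180) heading yd deg"
    s=sense(); w,a,b,c=s['ee_rot']; R=Ro.from_quat([a,b,c,w]); p=s['ee_pos']
    Y=R.apply([0,1,0]); cur=np.degrees(np.arctan2(Y[1],Y[0])); d=(yd-cur+90)%180-90
    print('t',round(s['time_s'],2),'pos',np.round(p,4),'jaw',round(cur,1),'grip',round(s['grip_width'],4),'j',np.round(s['joint_positions'],2),'f',np.round(s['ft_force'],1))
    print('  slide',np.round(R.inv().apply(np.array([x,y,z])-p),4),'spin',round(-d,1),'tilt',np.round(R.apply([0,0,1]),3))
E
python3 -m handwheel '{"slide":[[0.043,-0.023,-0.02],[0.086,-0.046,-0.03],[0.13,-0.07,-0.03],[0.172,-0.093,-0.03],[0.215,-0.116,-0.03]],"spin":[-8,-16,-24,-32,-40]}' -1 40
python3 -c "
from h import *
to(.511,-.1,.24,5)"
```

```text
time_s: 0.6
ee_pos: [0.3588, -0.2903, 0.2612]
ee_rot: [0.0, 0.851, 0.525, 0.0]
ft_force: [0.8, -0.7, -1.0]
grip_width: 0.0855
t 0.6 pos [ 0.3588 -0.2903  0.2612] jaw -26.6 grip 0.0855 j [-0.68  0.01 -0.1   1.46  0.    1.36] f [ 0.8 -0.7 -1. ]
  slide [0.2383 0.0508 0.0212] spin -31.6 tilt [ 0.  0. -1.]
```

```bash

python3 -m handwheel '{"slide":[[0.048,0.01,0],[0.096,0.02,0],[0.143,0.03,0],[0.19,0.041,0],[0.238,0.051,0.01]],"spin":[-6.3,-12.6,-19,-25.3,-31.6]}'
python3 - <<'E'
from h import *
to(.511,-.1,.172,5)
for n in("scene","top"):
    c=read_camera(n); cv2.imwrite(f"pics/{n}1.png",c["img"][:,:,::-1])
t=cv2.imread('pics/top1.png');s=cv2.imread('pics/scene1.png')
zoom(t,300,210,425,310,6,'pics/y1.png')
zoom(s,295,170,395,270,6,'pics/y2.png')
E
```

```text
time_s: 1.1
ee_pos: [0.5127, -0.1012, 0.2521]
ee_rot: [0.001, 0.676, 0.737, 0.0]
ft_force: [0.9, -1.0, 0.4]
grip_width: 0.0855
t 1.1 pos [ 0.5127 -0.1012  0.2521] jaw 4.9 grip 0.0855 j [-0.19  0.12  0.    1.45 -0.    1.29] f [ 0.9 -1.   0.4]
  slide [ 0.0014 -0.0018  0.0801] spin -0.1 tilt [ 0.002 -0.001 -1.   ]
```

View pics/y1.png

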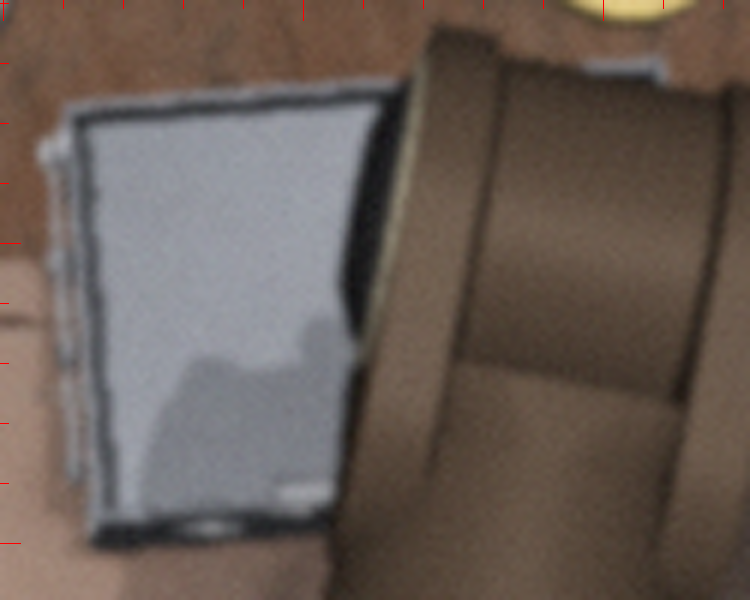

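View pics/y2.png

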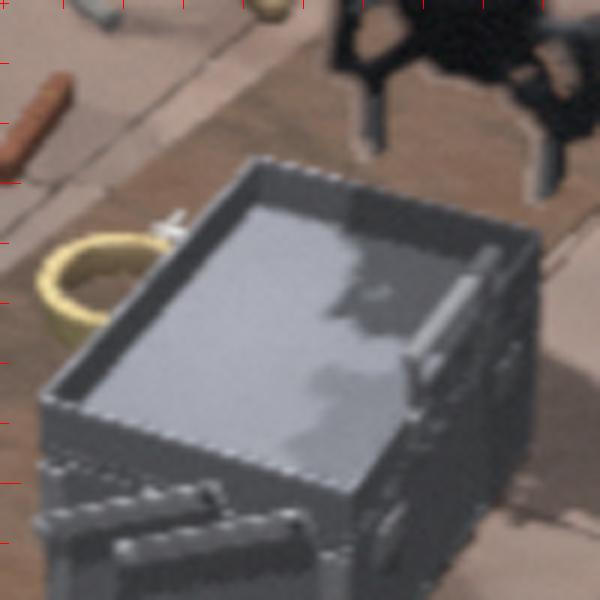

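```bash
python3 - <<'E'
from h import *
Rr=np.array([np.cos(.087),np.sin(.087),0])
m=np.array([.5127,-.1012,.2651])
for k in(-1,1):
    print((np.array(proj('scene',m+k*.0475*Rr))-[295,170]+.5)*6-.5)
E
python3 -m handwheel '{"slide":[[0,0,0.02],[0.001,-0.001,0.04],[0.001,-0.002,0.06],[0.001,-0.002,0.08],[0.001,-0.002,0.082]],"spin":[0,0,0,0,0]}'
python3 -m handwheel '{"slide":[[0,0,0],[0,0,0],[0,0,0],[0,0,0],[0,0,0]],"spin":[0,0,0,0,0]}' 1 50
```

```text
[548.27262134 197.42601498]
[376.09108368 152.65450715]
time_s: 1.7
ee_pos: [0.5073, -0.1021, 0.1667]
ee_rot: [-0.002, 0.678, 0.735, -0.001]
ft_force: [-0.4, -0.7, -0.4]
grip_width: 0.0855
time_s: 2.2
ee_pos: [0.5099, -0.1021, 0.1699]
ee_rot: [0.001, 0.678, 0.735, 0.001]
ft_force: [16.9, 1.9, -1.5]
grip_width: 0.0122
```

```bash

python3 -m handwheel '{"slide":[[0,0.006,-0.010],[0,0.013,-0.019],[0,0.021,-0.027],[0,0.030,-0.0345],[0,0.0395,-0.041]],"spin":[0,0,0,0,0]}'
python3 -m handwheel '{"slide":[[0,0.010,-0.0056],[0,0.0206,-0.010],[0,0.0316,-0.0136],[0,0.0428,-0.016],[0,0.0542,-0.017]],"spin":[0,0,0,0,0]}'
python3 -c "
from h import *
to(.511,-.1,.172,5)"
```

```text
time_s: 2.7
ee_pos: [0.5463, -0.0987, 0.2088]
ee_rot: [-0.003, 0.678, 0.735, -0.002]
ft_force: [-7.1, -0.9, -5.0]
grip_width: 0.0103
time_s: 3.2
ee_pos: [0.6013, -0.0937, 0.228]
ee_rot: [-0.001, 0.677, 0.736, -0.0]
ft_force: [-6.7, 2.5, 4.9]
grip_width: 0.0101
t 3.2 pos [ 0.6013 -0.0937  0.228 ] jaw 4.7 grip 0.0101 j [-0.15  0.29  0.16  1.44  0.    1.33] f [-6.7  2.5  4.9]
  slide [ 0.0011 -0.0904  0.0562] spin -0.3 tilt [-0.003  0.001 -1.   ]
```

```bash

python3 -m handwheel '{"slide":[[0,0.0115,0],[0,0.023,0.001],[0,0.0343,0.003],[0,0.0453,0.0065],[0,0.056,0.011]],"spin":[0,0,0,0,0]}'
python3 -m handwheel '{"slide":[[0,0.010,0.0055],[0,0.0196,0.012],[0,0.0284,0.019],[0,0.0365,0.0275],[0,0.0437,0.0364]],"spin":[0,0,0,0,0]}'
python3 -c "
from h import *
to(.511,-.1,.172,5)"
```

```text
time_s: 3.7
ee_pos: [0.6588, -0.0885, 0.2176]
ee_rot: [-0.0, 0.677, 0.736, 0.001]
ft_force: [-2.4, 4.7, 4.1]
grip_width: 0.0103
time_s: 4.2
ee_pos: [0.7031, -0.0844, 0.1808]
ee_rot: [-0.0, 0.677, 0.736, 0.002]
ft_force: [0.3, 5.8, 2.9]
grip_width: 0.0104
t 4.2 pos [ 0.7031 -0.0844  0.1808] jaw 4.8 grip 0.0104 j [-0.12  0.49  0.34  1.42  0.    1.37] f [0.3 5.8 2.9]
  slide [ 0.0004 -0.1928  0.0083] spin -0.2 tilt [ 0.002  0.003 -1.   ]
```

```bash

python3 -m handwheel '{"slide":[[0,0.004,0.005],[0,0.007,0.011],[0,0.009,0.013],[0,0.009,0.013],[0,0.009,0.013]],"spin":[0,0,0,0,0]}'
python3 -m handwheel '{"slide":[[0,0,0],[0,0,0],[0,0,0],[0,0,0],[0,0,0]],"spin":[0,0,0,0,0]}' -1
python3 -c "
from h import *
to(.62,-.1,.28,5)"
```

```text
time_s: 4.7
ee_pos: [0.7101, -0.0837, 0.1698]
ee_rot: [-0.001, 0.677, 0.736, 0.001]
ft_force: [-7.9, 5.6, 13.3]
grip_width: 0.0104
time_s: 5.2
ee_pos: [0.711, -0.0857, 0.1664]
ee_rot: [-0.0, 0.678, 0.735, -0.0]
ft_force: [0.5, 0.5, -0.1]
grip_width: 0.081
t 5.2 pos [ 0.711  -0.0857  0.1664] jaw 4.7 grip 0.081 j [-0.12  0.51  0.34  1.4  -0.    1.37] f [ 0.5  0.5 -0.1]
  slide [-0.0068 -0.0919 -0.1135] spin -0.3 tilt [-0.001 -0.    -1.   ]
```

```bash

python3 -m handwheel '{"slide":[[0,0,-0.03],[0,0,-0.06],[0,-0.03,-0.08],[0,-0.07,-0.1],[0.01,-0.11,-0.11]],"spin":[0,0,0,0,0]}'
python3 -m handwheel '{"slide":[[0.02,-0.03,0],[0.05,-0.07,0],[0.08,-0.1,0],[0.11,-0.13,0],[0.14,-0.16,0]],"spin":[6,13,20,26,32]}'
python3 - <<'E'
from h import *
to(.35,-.3,.28,95)
for n in("scene","top"):
    c=read_camera(n); cv2.imwrite(f"pics/{n}2.png",c["img"][:,:,::-1])
E
```

```text
time_s: 5.7
ee_pos: [0.6001, -0.0854, 0.278]
ee_rot: [0.001, 0.678, 0.735, 0.0]
ft_force: [-1.0, 0.6, 0.4]
grip_width: 0.0851
time_s: 6.2
ee_pos: [0.4281, 0.0426, 0.277]
ee_rot: [0.0, 0.855, 0.518, 0.0]
ft_force: [-0.8, 0.7, -0.2]
grip_width: 0.0855
t 6.2 pos [0.4281 0.0426 0.277 ] jaw -27.6 grip 0.0855 j [ 0.1  -0.05 -0.12  1.5   0.    2.15] f [-0.8  0.7 -0.2]
  slide [-0.3398  0.0896 -0.0031] spin 57.4 tilt [ 0.001  0.    -1.   ]
```

View pics/scene2.png

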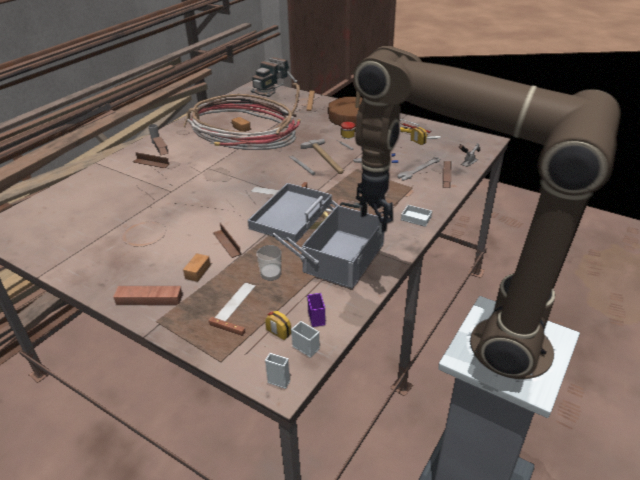

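View pics/top2.png

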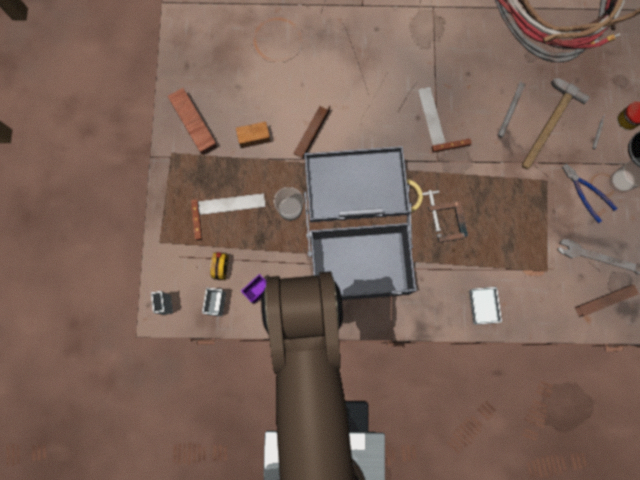

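```bash
python3 - <<'E'
from h import *
t=cv2.imread('pics/top2.png')
a=t[280:330,460:515]; 
def z(img,x0,y0,x1,y1,s):
    return cv2.resize(img[y0:y1,x0:x1],None,fx=s,fy=s,interpolation=cv2.INTER_CUBIC)
A=z(t,460,282,510,332,8);B=z(t,190,282,240,332,8);D=z(t,135,282,185,332,8);T=z(t,195,240,245,290,8)
cv2.imwrite('pics/w.png',np.vstack([np.hstack([A,B]),np.hstack([D,T])])[:,:])
E
```

```text
(no output)
```

View pics/w.png

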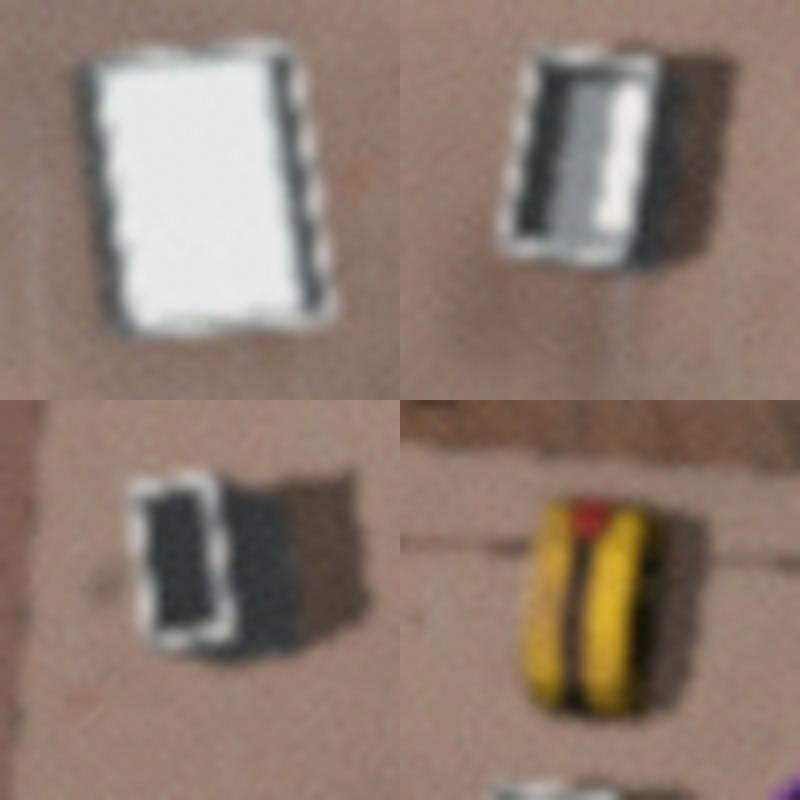

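```bash
python3 - <<'E'
from h import *
print('a',rim('top',uz(460,282,8,[(97,57),(298,42),(338,322),(125,330)]),.028))
print('c',rim('top',uz(190,282,8,[(128,47),(262,54),(229,264),(97,246)]),.07))
print('d',rim('top',uz(135,282,8,[(128,82),(216,70),(239,240),(147,250)]),.091))
for p in uz(195,240,8,[(188,105),(172,305),(128,190),(255,190)]): print('tape',plane('top',*p,.066))
to(.492,-.438,.2,98)
E
```

```text
a (array([ 0.49359741, -0.43870443]), array([0.0698, 0.096 , 0.0728, 0.0933]), array([ -84.9, -174.5,   92.9,    3.7]))
c (array([0.49090767, 0.30377996]), array([0.0448, 0.0702, 0.0442, 0.0665]), array([-92.2, 173.8,  83.1,  -5.8]))
d (array([0.48441031, 0.44208491]), array([0.0289, 0.0565, 0.0299, 0.0556]), array([ -81.3, -168.5,   97. ,   10.5]))
tape [0.62113088 0.29469008 0.066     ]
tape [0.55287456 0.29668783 0.066     ]
tape [0.59171223 0.31346692 0.066     ]
tape [0.59234298 0.27067571 0.066     ]
t 6.3 pos [0.4264 0.0438 0.2779] jaw -27.3 grip 0.0853 j [ 0.1  -0.05 -0.12  1.5   0.    2.15] f [-0.1  0.3  0.3]
  slide [-0.3983  0.279   0.0776] spin 54.7 tilt [ 0.001  0.001 -1.   ]
```

```bash

python3 -m handwheel '{"slide":[[-0.04,0.028,0],[-0.08,0.056,0],[-0.12,0.084,0],[-0.16,0.112,0],[-0.2,0.14,0]],"spin":[6,12,18,24,30]}'
python3 -c "
from h import *
to(.4935,-.4385,.2,-85.5)"
```

```text
time_s: 6.8
ee_pos: [0.4624, -0.2025, 0.277]
ee_rot: [0.0, 0.96, 0.279, 0.0]
ft_force: [0.8, 0.8, 0.2]
grip_width: 0.0854
t 6.8 pos [ 0.4624 -0.2025  0.277 ] jaw -57.6 grip 0.0854 j [-0.41  0.09  0.02  1.5  -0.    2.16] f [0.8 0.8 0.2]
  slide [-0.1004  0.2158  0.0771] spin 27.9 tilt [ 0.001 -0.    -1.   ]
```

```bash

python3 -m handwheel '{"slide":[[-0.02,0.043,0],[-0.04,0.086,0.0],[-0.06,0.13,0.01],[-0.08,0.173,0.03],[-0.1,0.216,0.05]],"spin":[5.6,11.2,16.8,22.4,28]}'
python3 -m handwheel '{"slide":[[0,0,0.04],[0,0,0.08],[0,0,0.11],[0,0,0.12],[0,0,0.12]],"spin":[0,0,0,0,0]}'
python3 - <<'E'
from h import *
to(.4935,-.4385,.2,-85.5)
for n in("scene","top"):
    c=read_camera(n); cv2.imwrite(f"pics/{n}3.png",c["img"][:,:,::-1])
t=cv2.imread('pics/top3.png');s=cv2.imread('pics/scene3.png')
def z(img,x0,y0,x1,y1,s):
    return cv2.resize(img[y0:y1,x0:x1],None,fx=s,fy=s,interpolation=cv2.INTER_CUBIC)
cv2.imwrite('pics/w.png',np.hstack([z(t,450,260,530,340,5),z(s,380,170,460,250,5)]))
E
```

```text
time_s: 7.3
ee_pos: [0.4944, -0.4361, 0.2274]
ee_rot: [0.0, 0.999, 0.039, 0.0]
ft_force: [0.3, -0.1, -0.1]
grip_width: 0.0854
time_s: 7.8
ee_pos: [0.4936, -0.4329, 0.1064]
ee_rot: [-0.001, 0.999, 0.041, -0.001]
ft_force: [0.4, 0.3, -0.1]
grip_width: 0.0851
t 7.8 pos [ 0.4936 -0.4329  0.1064] jaw -85.3 grip 0.0851 j [-0.72  0.4   0.04  1.22 -0.    2.34] f [ 0.4  0.3 -0.1]
  slide [-0.0007  0.0054 -0.0936] spin 0.2 tilt [-0.002  0.002 -1.   ]
```

View pics/w.png

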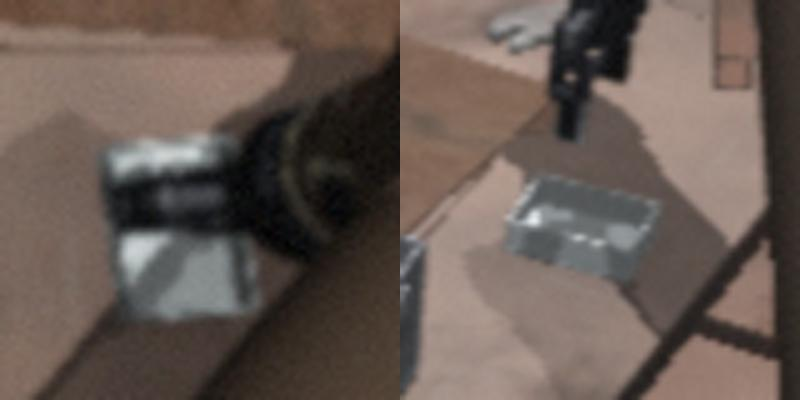

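```bash

python3 -m handwheel '{"slide":[[0,0.005,0.02],[0,0.005,0.04],[0,0.005,0.06],[0,0.005,0.068],[0,0.005,0.068]],"spin":[0,0,0,0,0]}'
python3 - <<'E'
from h import *
to(.4935,-.4385,-.004,-85.5)
for n in("scene","top"):
    c=read_camera(n); cv2.imwrite(f"pics/{n}4.png",c["img"][:,:,::-1])
t=cv2.imread('pics/top4.png');s=cv2.imread('pics/scene4.png')
def z(img,x0,y0,x1,y1,s):
    return cv2.resize(img[y0:y1,x0:x1],None,fx=s,fy=s,interpolation=cv2.INTER_CUBIC)
cv2.imwrite('pics/w.png',np.hstack([z(t,450,260,530,340,5),z(s,380,170,460,250,5)]))
E
```

```text
time_s: 8.4
ee_pos: [0.495, -0.4382, 0.0406]
ee_rot: [0.0, 0.999, 0.041, 0.0]
ft_force: [0.2, 0.3, 0.1]
grip_width: 0.085
t 8.4 pos [ 0.495  -0.4382  0.0406] jaw -85.3 grip 0.085 j [-0.72  0.44 -0.05  1.08 -0.    2.34] f [0.2 0.3 0.1]
  slide [-0.0015  0.0002  0.0446] spin 0.2 tilt [ 0. -0. -1.]
```

View pics/w.png

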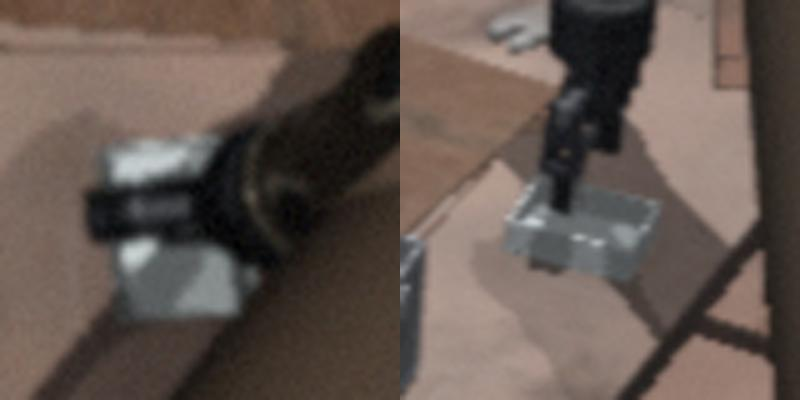

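```bash

python3 -m handwheel '{"slide":[[-0.001,0,0.012],[-0.001,0,0.024],[-0.001,0,0.034],[-0.001,0,0.042],[-0.001,0,0.042]],"spin":[0,0,0,0,0]}'
python3 -m handwheel '{"slide":[[0,0,0],[0,0,0],[0,0,0],[0,0,0],[0,0,0]],"spin":[0,0,0,0,0]}' 1 30
python3 -c "
from h import *
to(.4935,-.4385,-.004,-85.5)"
```

```text
time_s: 9.0
ee_pos: [0.4928, -0.4374, -0.004]
ee_rot: [-0.001, 0.999, 0.041, -0.001]
ft_force: [0.7, -0.6, -0.1]
grip_width: 0.0855
time_s: 9.5
ee_pos: [0.4938, -0.4382, -0.0018]
ee_rot: [0.0, 0.999, 0.041, 0.0]
ft_force: [-0.7, 0.5, -1.2]
grip_width: 0.0691
t 9.5 pos [ 0.4938 -0.4382 -0.0018] jaw -85.3 grip 0.0691 j [-0.73  0.46 -0.11  1.    0.    2.33] f [-0.7  0.5 -1.2]
  slide [-0.0003  0.0002  0.0022] spin 0.2 tilt [ 0. -0. -1.]
```

```bash

python3 -m handwheel '{"slide":[[0,0,-0.02],[0,0,-0.05],[0,0,-0.09],[0,0,-0.13],[0,0,-0.17]],"spin":[0,0,0,0,0]}'
python3 -c "
from h import *
to(.596,-.091,.17,-85)"
```

```text
time_s: 10.0
ee_pos: [0.4935, -0.438, 0.1696]
ee_rot: [-0.0, 0.999, 0.041, -0.0]
ft_force: [0.6, -0.2, -2.1]
grip_width: 0.0693
t 10.0 pos [ 0.4935 -0.438   0.1696] jaw -85.3 grip 0.0693 j [-0.73  0.39  0.17  1.35  0.    2.33] f [ 0.6 -0.2 -2.1]
  slide [ 0.1305 -0.3375 -0.0004] spin -0.3 tilt [-0.  0. -1.]
```

```bash

python3 -m handwheel '{"slide":[[0.01,-0.03,-0.01],[0.027,-0.07,-0.02],[0.043,-0.11,-0.02],[0.06,-0.155,-0.02],[0.076,-0.2,-0.02]],"spin":[0,0,0,0,0]}'
python3 -m handwheel '{"slide":[[0.015,-0.04,0],[0.03,-0.08,0],[0.043,-0.115,0],[0.054,-0.137,0],[0.054,-0.137,0]],"spin":[0,0,0,0,0]}'
python3 - <<'E'
from h import *
to(.596,-.091,.014,-85)
for n in("scene","top"):
    c=read_camera(n); cv2.imwrite(f"pics/{n}5.png",c["img"][:,:,::-1])
t=cv2.imread('pics/top5.png');s=cv2.imread('pics/scene5.png')
def z(img,x0,y0,x1,y1,s):
    return cv2.resize(img[y0:y1,x0:x1],None,fx=s,fy=s,interpolation=cv2.INTER_CUBIC)
cv2.imwrite('pics/w.png',np.hstack([z(t,300,190,420,310,3.3),z(s,280,160,400,280,3.3)]))
E
```

```text
time_s: 10.5
ee_pos: [0.5534, -0.2311, 0.1882]
ee_rot: [0.0, 0.999, 0.04, 0.0]
ft_force: [0.7, -0.2, -0.7]
grip_width: 0.0695
time_s: 11.0
ee_pos: [0.5966, -0.0886, 0.1879]
ee_rot: [-0.0, 0.999, 0.043, 0.0]
ft_force: [-0.2, -0.4, -2.9]
grip_width: 0.0691
t 11.0 pos [ 0.5966 -0.0886  0.1879] jaw -85.1 grip 0.0691 j [-0.15  0.28  0.05  1.35  0.    2.91] f [-0.2 -0.4 -2.9]
  slide [-0.0008  0.0024  0.1739] spin -0.1 tilt [ 0.     0.001 -1.   ]
```

View pics/w.png

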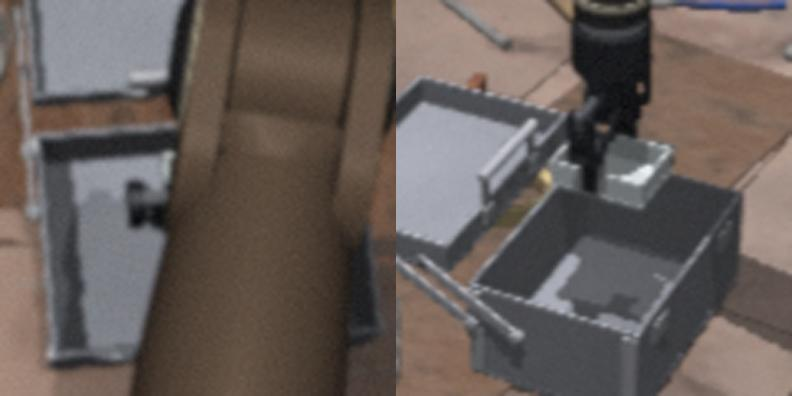

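```bash

python3 -m handwheel '{"slide":[[0,0.002,0.04],[0,0.002,0.08],[0,0.002,0.12],[0,0.002,0.15],[0,0.002,0.165]],"spin":[0,0,0,0,0]}'
python3 -m handwheel '{"slide":[[0,0,0.003],[0,0,0.006],[0,0,0.009],[0,0,0.012],[0,0,0.0125]],"spin":[0,0,0,0,0]}'
python3 -c "
from h import *
to(.596,-.091,.014,-85)"
```

```text
time_s: 11.6
ee_pos: [0.5935, -0.0949, 0.0197]
ee_rot: [-0.0, 0.999, 0.04, -0.002]
ft_force: [0.3, 0.1, -1.6]
grip_width: 0.0694
time_s: 12.1
ee_pos: [0.5963, -0.0938, 0.011]
ee_rot: [0.0, 0.999, 0.041, 0.0]
ft_force: [-0.4, -0.4, -2.0]
grip_width: 0.0695
t 12.1 pos [ 0.5963 -0.0938  0.011 ] jaw -85.3 grip 0.0695 j [-0.16  0.36 -0.24  0.97 -0.    2.9 ] f [-0.4 -0.4 -2. ]
  slide [-0.0001 -0.0029 -0.003 ] spin -0.3 tilt [ 0.001 -0.    -1.   ]
```

```bash

python3 -m handwheel '{"slide":[[0,0,0.001],[0,0,0.001],[0,0,0.002],[0,0,0.002],[0,0,0.002]],"spin":[0,0,0,0,0]}'
python3 -m handwheel '{"slide":[[0,0,0],[0,0,0],[0,0,0],[0,0,0],[0,0,0]],"spin":[0,0,0,0,0]}' -1
python3 -c "
from h import *
to(.596,-.091,.014,-85)"
```

```text
time_s: 12.6
ee_pos: [0.5963, -0.0937, 0.0101]
ee_rot: [0.0, 0.999, 0.041, 0.001]
ft_force: [-3.2, 0.3, 7.7]
grip_width: 0.0692
time_s: 13.1
ee_pos: [0.5959, -0.0937, 0.0083]
ee_rot: [-0.0, 0.999, 0.041, -0.0]
ft_force: [-0.3, -0.1, 0.3]
grip_width: 0.0851
t 13.1 pos [ 0.5959 -0.0937  0.0083] jaw -85.3 grip 0.0851 j [-0.16  0.36 -0.24  0.97 -0.    2.9 ] f [-0.3 -0.1  0.3]
  slide [ 0.0003 -0.0027 -0.0057] spin -0.3 tilt [-0.  0. -1.]
```

```bash

python3 -m handwheel '{"slide":[[0,0,-0.03],[0,0,-0.08],[0,0,-0.13],[0,0,-0.18],[0,0,-0.23]],"spin":[0,0,0,0,0]}'
python3 -m handwheel '{"slide":[[0,-0.05,0],[-0.02,-0.1,0],[-0.04,-0.14,0],[-0.06,-0.18,0],[-0.08,-0.22,0]],"spin":[-8,-16,-24,-32,-40]}'
python3 - <<'E'
from h import *
to(.491,.304,.24,84.5)
for n in("scene","top"):
    c=read_camera(n); cv2.imwrite(f"pics/{n}6.png",c["img"][:,:,::-1])
t=cv2.imread('pics/top6.png');s=cv2.imread('pics/scene6.png')
def z(img,x0,y0,x1,y1,s):
    return cv2.resize(img[y0:y1,x0:x1],None,fx=s,fy=s,interpolation=cv2.INTER_CUBIC)
cv2.imwrite('pics/w.png',np.hstack([z(t,300,190,420,310,3.3),z(s,280,160,400,280,3.3)]))
E
```

```text
time_s: 13.6
ee_pos: [0.5956, -0.0936, 0.2407]
ee_rot: [0.0, 0.999, 0.041, 0.0]
ft_force: [0.9, -0.3, 0.5]
grip_width: 0.0854
time_s: 14.1
ee_pos: [0.4972, 0.1204, 0.2385]
ee_rot: [-0.0, 0.924, 0.383, 0.0]
ft_force: [0.9, 0.6, 0.1]
grip_width: 0.0853
t 14.1 pos [0.4972 0.1204 0.2385] jaw -45.0 grip 0.0853 j [ 0.24  0.1  -0.05  1.42  0.    2.59] f [0.9 0.6 0.1]
  slide [ 0.1255 -0.1342 -0.0014] spin 50.5 tilt [ 0.  0. -1.]
```

View pics/w.png

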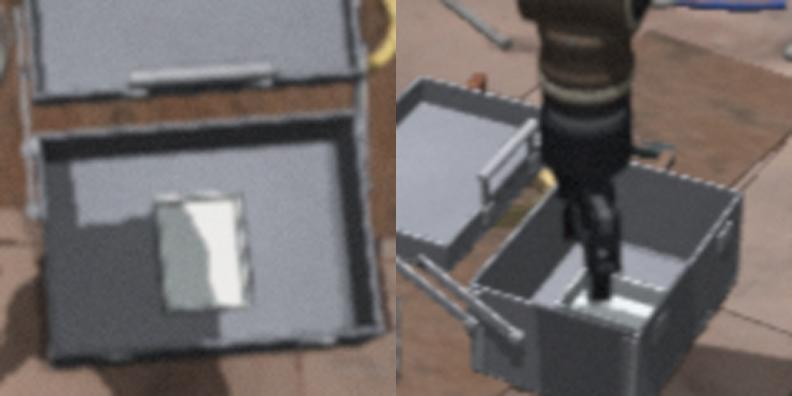

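```bash

python3 -m handwheel '{"slide":[[0.025,-0.027,0],[0.05,-0.054,0],[0.075,-0.081,0],[0.1,-0.108,0],[0.1255,-0.134,0]],"spin":[-8.4,-16.8,-25.2,-33.6,-42]}'
python3 -m handwheel '{"slide":[[0,0,0],[0,0,0],[0,0,0.0],[0,0,0.0],[0,0,0.0]],"spin":[-8.4,-16.8,-25.2,-33.6,-42]}'
python3 -m handwheel '{"slide":[[0,0,0],[0,0,0],[0,0,0.0],[0,0,0.01],[0,0,0.03]],"spin":[-8.4,-16.8,-25.2,-33.6,-42]}'
python3 - <<'E'
from h import *
to(.491,.304,.14,84.5)
for n in("scene","top"):
    c=read_camera(n); cv2.imwrite(f"pics/{n}7.png",c["img"][:,:,::-1])
t=cv2.imread('pics/top7.png');s=cv2.imread('pics/scene7.png')
def z(img,x0,y0,x1,y1,s):
    return cv2.resize(img[y0:y1,x0:x1],None,fx=s,fy=s,interpolation=cv2.INTER_CUBIC)
cv2.imwrite('pics/w.png',np.hstack([z(t,140,230,240,330,4),z(s,250,270,350,370,4)]))
E
```

```text
time_s: 14.7
ee_pos: [0.4935, 0.3037, 0.2385]
ee_rot: [0.0, 0.726, 0.688, 0.0]
ft_force: [-0.2, 0.4, 0.3]
grip_width: 0.0855
time_s: 15.2
ee_pos: [0.4937, 0.3022, 0.2383]
ee_rot: [0.0, 0.431, 0.902, -0.0]
ft_force: [0.2, -0.4, -0.2]
grip_width: 0.0856
time_s: 15.7
ee_pos: [0.4946, 0.3026, 0.2096]
ee_rot: [0.001, 0.079, 0.997, 0.001]
ft_force: [-0.6, -0.6, -0.2]
grip_width: 0.0854
t 15.7 pos [0.4946 0.3026 0.2096] jaw 81.0 grip 0.0854 j [ 0.55  0.23  0.04  1.38 -0.    0.71] f [-0.6 -0.6 -0.2]
  slide [0.0039 0.0007 0.0696] spin -3.5 tilt [ 0.003  0.001 -1.   ]
```

View pics/w.png

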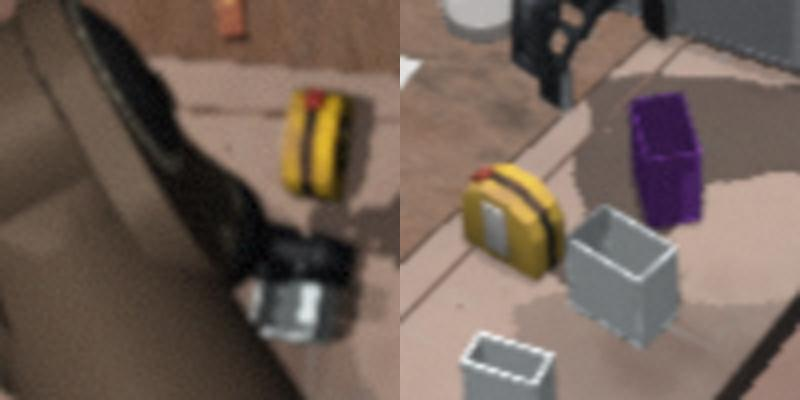

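```bash

python3 -m handwheel '{"slide":[[0.004,0.001,0.03],[0.004,0.001,0.06],[0.004,0.001,0.09],[0.004,0.001,0.11],[0.004,0.001,0.12]],"spin":[-2,-3.5,-3.5,-3.5,-3.5]}'
python3 - <<'E'
from h import *
to(.491,.304,.038,84.5)
for n in("scene","top"):
    c=read_camera(n); cv2.imwrite(f"pics/{n}8.png",c["img"][:,:,::-1])
t=cv2.imread('pics/top8.png');s=cv2.imread('pics/scene8.png')
def z(img,x0,y0,x1,y1,s):
    return cv2.resize(img[y0:y1,x0:x1],None,fx=s,fy=s,interpolation=cv2.INTER_CUBIC)
cv2.imwrite('pics/w.png',np.hstack([z(t,140,230,240,330,4),z(s,250,270,350,370,4)]))
E
```

```text
time_s: 16.3
ee_pos: [0.489, 0.3035, 0.0871]
ee_rot: [-0.001, 0.053, 0.999, -0.001]
ft_force: [0.0, 1.0, 0.8]
grip_width: 0.0854
t 16.3 pos [0.489  0.3035 0.0871] jaw 84.0 grip 0.0854 j [ 0.56  0.26 -0.2   1.12 -0.    0.66] f [0.  1.  0.8]
  slide [-0.002   0.0008  0.0491] spin -0.5 tilt [-0.002 -0.001 -1.   ]
```

View pics/w.png

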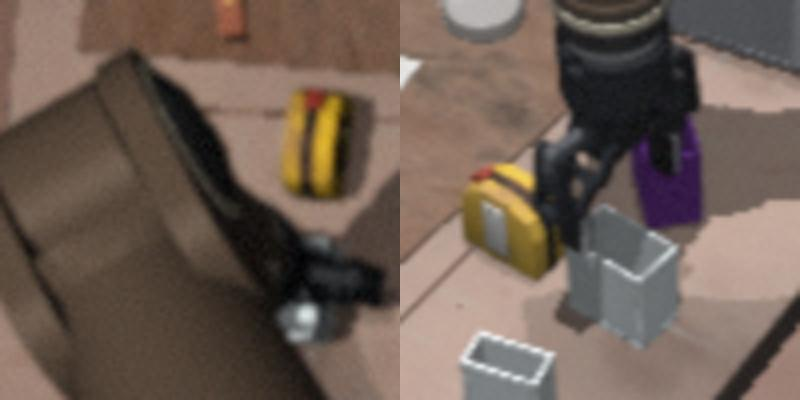

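```bash

python3 -m handwheel '{"slide":[[0,0,0.012],[0,0.001,0.025],[0,0.001,0.038],[0,0.001,0.048],[0,0.001,0.048]],"spin":[-0.5,-0.5,-0.5,-0.5,-0.5]}'
python3 -m handwheel '{"slide":[[0,0,0],[0,0,0],[0,0,0],[0,0,0],[0,0,0]],"spin":[0,0,0,0,0]}' 1 30
python3 -m handwheel '{"slide":[[0,0,0],[0,0,0],[0,0,-0.02],[0,0,-0.05],[0,0,-0.1]],"spin":[0,0,0,0,0]}'
python3 -c "
from h import *
to(.491,.304,.038,84.5)"
```

```text
time_s: 16.9
ee_pos: [0.4885, 0.3045, 0.0385]
ee_rot: [-0.001, 0.046, 0.999, -0.001]
ft_force: [-0.1, -0.3, -1.2]
grip_width: 0.0853
time_s: 17.4
ee_pos: [0.4901, 0.3055, 0.0413]
ee_rot: [0.001, 0.046, 0.999, 0.0]
ft_force: [0.4, 0.1, 3.3]
grip_width: 0.0416
time_s: 17.9
ee_pos: [0.4875, 0.3038, 0.1379]
ee_rot: [-0.003, 0.046, 0.999, -0.002]
ft_force: [1.7, 0.3, -0.8]
grip_width: 0.0415
t 17.9 pos [0.4875 0.3038 0.1379] jaw 84.7 grip 0.0415 j [ 0.56  0.24 -0.11  1.23 -0.    0.65] f [ 1.7  0.3 -0.8]
  slide [-0.0041  0.001   0.0999] spin 0.2 tilt [-0.006 -0.004 -1.   ]
```

```bash

python3 -m handwheel '{"slide":[[0,0,-0.04],[0,-0.02,-0.07],[0,-0.06,-0.09],[-0.01,-0.1,-0.1],[-0.02,-0.14,-0.1]],"spin":[0,0,0,0,0]}'
python3 -c "
from h import *
to(.596,-.0937,.24,95)"
```

```text
time_s: 18.4
ee_pos: [0.4968, 0.1629, 0.2421]
ee_rot: [0.001, 0.046, 0.999, 0.0]
ft_force: [1.6, 0.4, -2.2]
grip_width: 0.0417
t 18.4 pos [0.4968 0.1629 0.2421] jaw 84.7 grip 0.0417 j [ 0.32  0.12 -0.02  1.43 -0.    0.41] f [ 1.6  0.4 -2.2]
  slide [-0.1223 -0.2464  0.0022] spin -10.3 tilt [ 0.002  0.001 -1.   ]
```

```bash

python3 -m handwheel '{"slide":[[-0.02,-0.042,0],[-0.04,-0.084,0],[-0.06,-0.126,0],[-0.08,-0.168,0],[-0.1,-0.21,0]],"spin":[-2,-4,-6,-8,-10]}'
python3 -m handwheel '{"slide":[[-0.012,-0.02,0],[-0.02,-0.034,0],[-0.0165,-0.039,0],[-0.0165,-0.039,0],[-0.0165,-0.039,0]],"spin":[0,0,0,0,0]}'
python3 - <<'E'
from h import *
to(.596,-.0937,.06,95)
for n in("scene","top"):
    c=read_camera(n); cv2.imwrite(f"pics/{n}9.png",c["img"][:,:,::-1])
t=cv2.imread('pics/top9.png');s=cv2.imread('pics/scene9.png')
def z(img,x0,y0,x1,y1,s):
    return cv2.resize(img[y0:y1,x0:x1],None,fx=s,fy=s,interpolation=cv2.INTER_CUBIC)
cv2.imwrite('pics/w.png',np.hstack([z(t,300,190,420,310,3.3),z(s,280,160,400,280,3.3)]))
E
```

```text
time_s: 18.9
ee_pos: [0.5766, -0.0564, 0.2399]
ee_rot: [-0.001, -0.041, 0.999, 0.0]
ft_force: [-0.0, 0.2, -1.0]
grip_width: 0.0416
time_s: 19.4
ee_pos: [0.5957, -0.0909, 0.2407]
ee_rot: [-0.0, -0.041, 0.999, 0.0]
ft_force: [-0.2, -0.6, -0.6]
grip_width: 0.0413
t 19.4 pos [ 0.5957 -0.0909  0.2407] jaw 94.7 grip 0.0413 j [-0.15  0.28  0.17  1.46  0.   -0.23] f [-0.2 -0.6 -0.6]
  slide [-1.000e-04 -2.900e-03  1.807e-01] spin -0.3 tilt [-0.  0. -1.]
```

View pics/w.png

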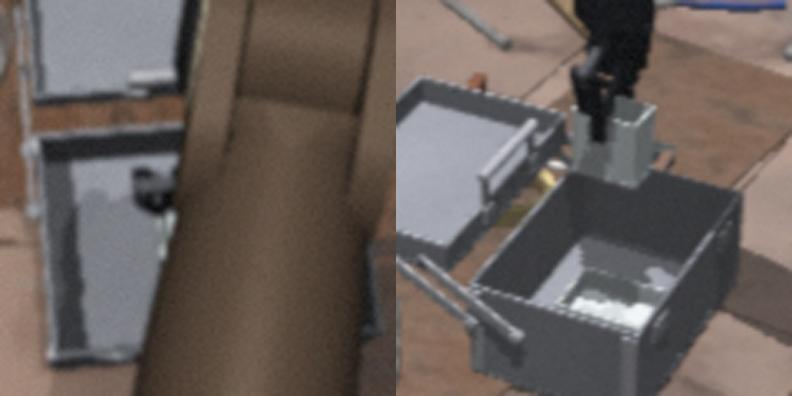

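```bash

python3 -m handwheel '{"slide":[[0,-0.002,0.04],[0,-0.002,0.08],[0,-0.002,0.12],[0,-0.002,0.15],[0,-0.002,0.172]],"spin":[0,0,0,0,0]}'
python3 -m handwheel '{"slide":[[0,0,0.003],[0,0,0.006],[0,0,0.009],[0,0,0.011],[0,0,0.0125]],"spin":[0,0,0,0,0]}'
python3 -c "
from h import *
to(.596,-.0937,.056,95)"
```

```text
time_s: 20.0
ee_pos: [0.5951, -0.0927, 0.0664]
ee_rot: [-0.001, -0.042, 0.999, 0.0]
ft_force: [0.7, -0.0, -0.3]
grip_width: 0.0414
time_s: 20.5
ee_pos: [0.5971, -0.094, 0.057]
ee_rot: [0.001, -0.041, 0.999, -0.0]
ft_force: [-0.1, 0.6, -0.8]
grip_width: 0.0417
t 20.5 pos [ 0.5971 -0.094   0.057 ] jaw 94.7 grip 0.0417 j [-0.16  0.32 -0.18  1.07 -0.   -0.24] f [-0.1  0.6 -0.8]
  slide [0.0011 0.0004 0.001 ] spin -0.3 tilt [ 0.002 -0.    -1.   ]
```

```bash

python3 -m handwheel '{"slide":[[0,0,0.001],[0,0,0.001],[0,0,0.002],[0,0,0.002],[0,0,0.002]],"spin":[0,0,0,0,0]}'
python3 -c "
from h import *
to(.596,-.0937,.056,95)"
```

```text
time_s: 21.0
ee_pos: [0.597, -0.094, 0.0563]
ee_rot: [0.001, -0.041, 0.999, -0.0]
ft_force: [-4.6, 1.0, 11.8]
grip_width: 0.0417
t 21.0 pos [ 0.597  -0.094   0.0563] jaw 94.7 grip 0.0417 j [-0.16  0.32 -0.18  1.07  0.   -0.24] f [-4.6  1.  11.8]
  slide [0.001  0.0004 0.0003] spin -0.3 tilt [ 0.002 -0.    -1.   ]
```

```bash

python3 -m handwheel '{"slide":[[0,0,0],[0,0,0],[0,0,0],[0,0,0],[0,0,0]],"spin":[0,0,0,0,0]}' -1
python3 -m handwheel '{"slide":[[0,0,-0.02],[0,0,-0.06],[0,0,-0.11],[0,0,-0.16],[0,0,-0.2]],"spin":[0,0,0,0,0]}'
python3 -m handwheel '{"slide":[[0.02,0.04,0],[0.03,0.085,0],[0.05,0.13,0],[0.06,0.17,0],[0.07,0.21,0]],"spin":[0,0,0,0,0]}'
python3 - <<'E'
from h import *
to(.4845,.442,.24,100)
for n in("scene","top"):
    c=read_camera(n); cv2.imwrite(f"pics/{n}10.png",c["img"][:,:,::-1])
t=cv2.imread('pics/top10.png');s=cv2.imread('pics/scene10.png')
def z(img,x0,y0,x1,y1,s):
    return cv2.resize(img[y0:y1,x0:x1],None,fx=s,fy=s,interpolation=cv2.INTER_CUBIC)
cv2.imwrite('pics/w.png',np.hstack([z(t,310,210,410,310,4),z(s,300,190,400,290,4)]))
E
```

```text
time_s: 21.5
ee_pos: [0.5963, -0.0939, 0.0538]
ee_rot: [-0.0, -0.041, 0.999, 0.0]
ft_force: [-0.3, -0.0, 0.1]
grip_width: 0.0853
time_s: 22.0
ee_pos: [0.5965, -0.094, 0.2572]
ee_rot: [0.001, -0.041, 0.999, -0.0]
ft_force: [0.7, -0.6, -0.6]
grip_width: 0.0855
time_s: 22.5
ee_pos: [0.5086, 0.111, 0.2542]
ee_rot: [0.0, -0.041, 0.999, 0.0]
ft_force: [1.0, -0.2, -0.1]
grip_width: 0.0854
t 22.5 pos [0.5086 0.111  0.2542] jaw 94.7 grip 0.0854 j [0.21 0.12 0.   1.45 0.   0.13] f [ 1.  -0.2 -0.1]
  slide [-0.0029  0.3318  0.0143] spin -5.3 tilt [ 0.  0. -1.]
```

View pics/w.png

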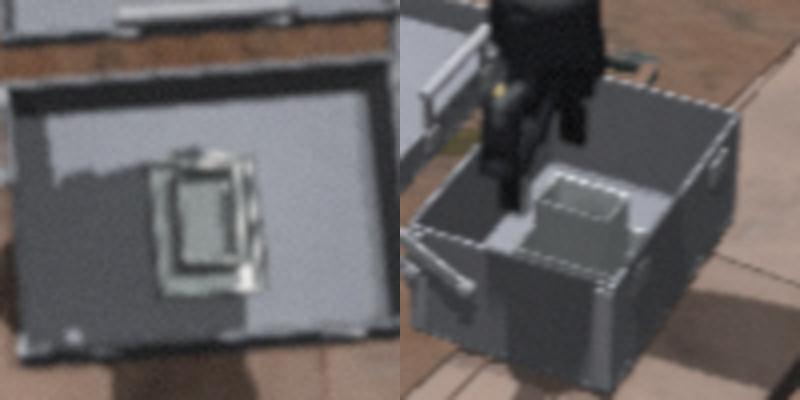

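```bash

python3 -m handwheel '{"slide":[[0,0.045,0],[0,0.09,0],[0,0.135,0],[0,0.18,0],[0,0.225,0]],"spin":[-1,-2,-3,-4,-5]}'
python3 -m handwheel '{"slide":[[0,0.04,0],[0,0.08,0],[0,0.1,0],[0,0.107,0],[0,0.107,0.0]],"spin":[0,0,0,0,0]}'
python3 - <<'E'
from h import *
to(.4845,.442,.1,100)
t=cv2.imread('pics/top10.png')
def z(img,x0,y0,x1,y1,s):
    return cv2.resize(img[y0:y1,x0:x1],None,fx=s,fy=s,interpolation=cv2.INTER_CUBIC)
A=z(t,335,240,385,290,12)
c=read_camera('top'); cv2.imwrite("pics/top11.png",c["img"][:,:,::-1])
c=read_camera('scene'); cv2.imwrite("pics/scene11.png",c["img"][:,:,::-1]); 
cv2.imwrite('pics/w1.png',A)
E
```

```text
time_s: 23.1
ee_pos: [0.4913, 0.3351, 0.254]
ee_rot: [0.0, -0.084, 0.996, -0.0]
ft_force: [1.5, 0.5, 0.2]
grip_width: 0.0854
time_s: 23.6
ee_pos: [0.4734, 0.4395, 0.2534]
ee_rot: [-0.0, -0.085, 0.996, -0.0]
ft_force: [-0.2, -0.2, -0.8]
grip_width: 0.0856
t 23.6 pos [0.4734 0.4395 0.2534] jaw 99.7 grip 0.0856 j [ 0.75  0.37  0.32  1.52 -0.    0.58] f [-0.2 -0.2 -0.8]
  slide [-0.0115  0.0007  0.1534] spin -0.3 tilt [-0.    -0.001 -1.   ]
```

View pics/w1.png

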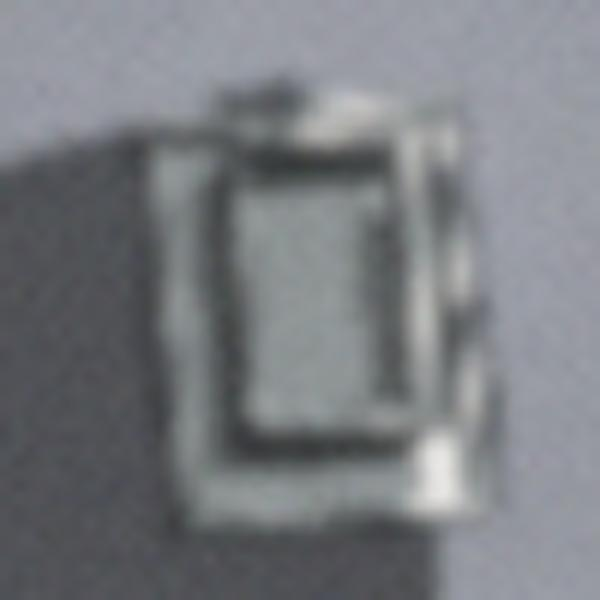

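View pics/top11.png

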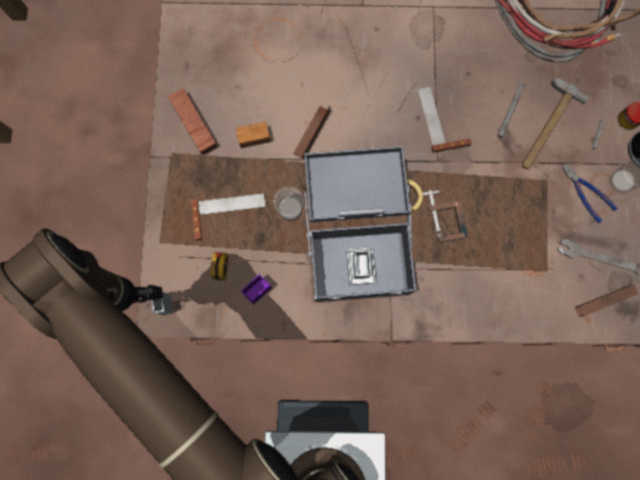

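```bash
python3 - <<'E'
from h import *
t=cv2.imread('pics/top11.png')
def z(img,x0,y0,x1,y1,s):
    return cv2.resize(img[y0:y1,x0:x1],None,fx=s,fy=s,interpolation=cv2.INTER_CUBIC)
cv2.imwrite('pics/w1.png',z(t,335,240,385,290,12))
# predicted c rim corners if c at (.5965,-.094) yaw4.7 z .085
a=np.radians(4.7)
for sx,sy in((1,1),(1,-1),(-1,-1),(-1,1)):
    d=np.array([sx*.034*np.cos(a)-sy*.021*np.sin(a),sx*.034*np.sin(a)+sy*.021*np.cos(a)])
    p=proj('top',[.5965+d[0],-.094+d[1],.085]); print(np.round((p-[335,240]+.5)*12-.5))
E
```

```text
[224. 133.]
[412. 121.]
[438. 422.]
[249. 434.]
```

View pics/w1.png

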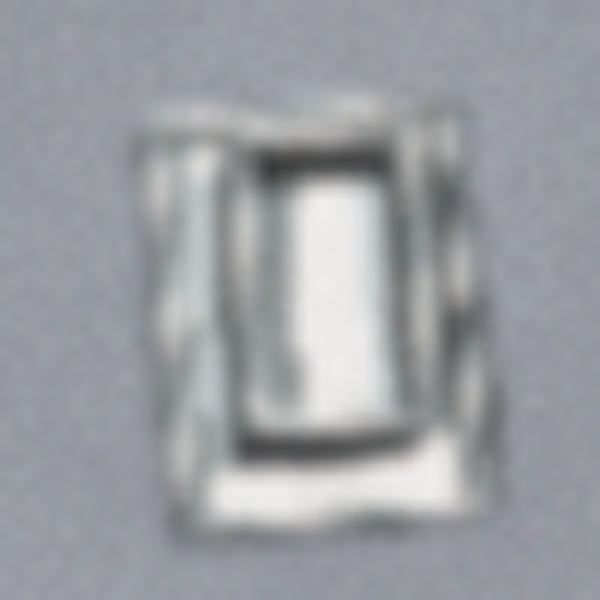

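```bash

python3 -m handwheel '{"slide":[[-0.011,0.001,0.03],[-0.0115,0.001,0.06],[-0.0115,0.001,0.09],[-0.0115,0.001,0.11],[-0.0115,0.001,0.12]],"spin":[0,0,0,0,0]}'
python3 -m handwheel '{"slide":[[0,0,0],[0,0,0],[0,0,0],[0,0,0],[0,0,0]],"spin":[0,0,0,0,0]}'
python3 - <<'E'
from h import *
to(.4845,.442,.07,100)
c=read_camera('top'); cv2.imwrite("pics/top12.png",c["img"][:,:,::-1])
c=read_camera('scene'); cv2.imwrite("pics/scene12.png",c["img"][:,:,::-1]); 
t=cv2.imread('pics/top12.png');s=cv2.imread('pics/scene12.png')
def z(img,x0,y0,x1,y1,s):
    return cv2.resize(img[y0:y1,x0:x1],None,fx=s,fy=s,interpolation=cv2.INTER_CUBIC)
cv2.imwrite('pics/w.png',np.hstack([z(t,120,250,200,330,5),z(s,240,310,320,390,5)]))
E
```

```text
time_s: 24.2
ee_pos: [0.4843, 0.44, 0.1322]
ee_rot: [-0.001, -0.083, 0.997, -0.001]
ft_force: [-0.4, 0.4, -0.5]
grip_width: 0.0855
time_s: 24.7
ee_pos: [0.4847, 0.4426, 0.1349]
ee_rot: [0.001, -0.084, 0.996, 0.0]
ft_force: [0.9, -0.8, -0.6]
grip_width: 0.0855
t 24.7 pos [0.4847 0.4426 0.1349] jaw 99.7 grip 0.0855 j [ 0.74  0.39  0.09  1.27 -0.    0.57] f [ 0.9 -0.8 -0.6]
  slide [ 0.0003 -0.0006  0.0649] spin -0.3 tilt [ 0.001  0.001 -1.   ]
```

View pics/w.png

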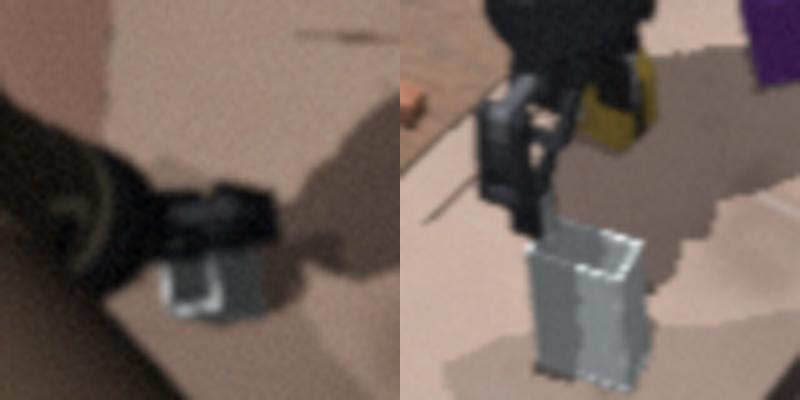

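```bash

python3 -m handwheel '{"slide":[[0,0,0.02],[0,0,0.04],[0,0,0.055],[0,0,0.065],[0,0,0.065]],"spin":[0,0,0,0,0]}'
python3 -m handwheel '{"slide":[[0,0,0],[0,0,0],[0,0,0],[0,0,0],[0,0,0]],"spin":[0,0,0,0,0]}' 1 40
python3 -m handwheel '{"slide":[[0,0,0],[0,0,0],[0,0,0],[0,0,0],[0,0,0]],"spin":[0,0,0,0,0]}'
python3 - <<'E'
from h import *
to(.4845,.442,.07,100)
c=read_camera('scene'); cv2.imwrite("pics/scene13.png",c["img"][:,:,::-1]); 
s=cv2.imread('pics/scene13.png')
def z(img,x0,y0,x1,y1,s):
    return cv2.resize(img[y0:y1,x0:x1],None,fx=s,fy=s,interpolation=cv2.INTER_CUBIC)
cv2.imwrite('pics/w.png',z(s,230,300,320,390,6))
E
```

```text
time_s: 25.3
ee_pos: [0.4836, 0.4417, 0.0675]
ee_rot: [-0.001, -0.084, 0.996, -0.001]
ft_force: [-0.1, 0.1, -0.4]
grip_width: 0.0855
time_s: 25.8
ee_pos: [0.4848, 0.4428, 0.0699]
ee_rot: [0.001, -0.084, 0.996, 0.001]
ft_force: [0.1, 0.9, 3.3]
grip_width: 0.0274
time_s: 26.3
ee_pos: [0.4848, 0.4428, 0.0699]
ee_rot: [0.001, -0.084, 0.996, 0.001]
ft_force: [0.0, 1.6, 6.6]
grip_width: 0.0272
t 26.3 pos [0.4848 0.4428 0.0699] jaw 99.7 grip 0.0272 j [ 0.74  0.41 -0.02  1.14  0.    0.57] f [0.  1.6 6.6]
  slide [ 0.0004 -0.0008 -0.0001] spin -0.3 tilt [ 0.001  0.001 -1.   ]
```

View pics/w.png

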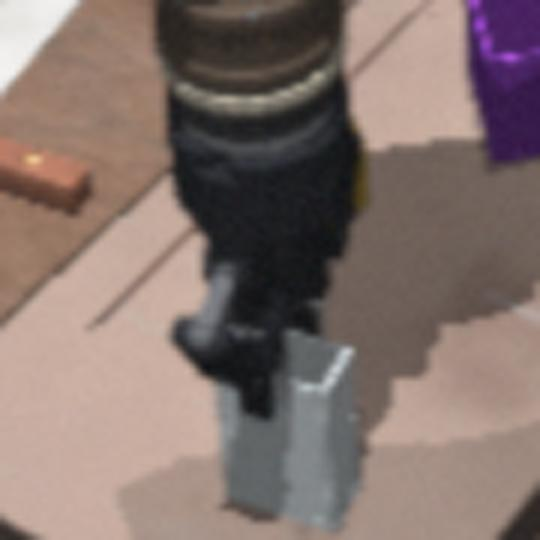

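```bash
python3 - <<'E'
from h import *
a=np.radians(9.7)
for z in(.091,0):
  for sx,sy in((1,1),(1,-1),(-1,-1),(-1,1)):
    d=np.array([sx*.027*np.cos(a)-sy*.014*np.sin(a),sx*.027*np.sin(a)+sy*.014*np.cos(a)])
    p=proj('scene',[.4848+d[0],.4428+d[1],z]); print(z,sx,sy,np.round((p-[230,300]+.5)*6-.5))
E
```

```text
0.091 1 1 [215. 355.]
0.091 1 -1 [245. 308.]
0.091 -1 -1 [357. 345.]
0.091 -1 1 [329. 392.]
0 1 1 [231. 491.]
0 1 -1 [260. 444.]
0 -1 -1 [368. 481.]
0 -1 1 [341. 528.]
```

```bash

python3 -m handwheel '{"slide":[[0,0,-0.02],[0,0,-0.06],[0,0,-0.11],[0,0,-0.15],[0,0,-0.19]],"spin":[0,0,0,0,0]}'
python3 -c "
from h import *
to(.5965,-.094,.265,94.7)"
```

```text
time_s: 26.85
ee_pos: [0.484, 0.4417, 0.2602]
ee_rot: [-0.0, -0.084, 0.996, -0.001]
ft_force: [0.7, 0.0, -1.1]
grip_width: 0.0273
t 26.85 pos [0.484  0.4417 0.2602] jaw 99.7 grip 0.0273 j [ 0.74  0.39  0.37  1.55 -0.    0.57] f [ 0.7  0.  -1.1]
  slide [-0.0209 -0.547  -0.0043] spin 5.0 tilt [-0.001 -0.001 -1.   ]
```

```bash

python3 -m handwheel '{"slide":[[0,-0.04,0],[-0.003,-0.085,0],[-0.006,-0.13,0],[-0.008,-0.175,0],[-0.01,-0.22,0]],"spin":[0.5,1,1.5,2,2.5]}'
python3 -m handwheel '{"slide":[[-0.004,-0.045,0],[-0.008,-0.09,0],[-0.012,-0.135,0],[-0.016,-0.18,0],[-0.02,-0.22,0]],"spin":[0.5,1,1.5,2,2.5]}'
python3 -c "
from h import *
to(.5965,-.094,.265,94.7)"
```

```text
time_s: 27.35
ee_pos: [0.5309, 0.2251, 0.2582]
ee_rot: [-0.001, -0.063, 0.998, -0.001]
ft_force: [0.2, 0.7, -1.2]
grip_width: 0.0273
time_s: 27.85
ee_pos: [0.5781, 0.009, 0.2583]
ee_rot: [-0.001, -0.04, 0.999, -0.0]
ft_force: [0.6, 0.2, -1.3]
grip_width: 0.027
t 27.85 pos [0.5781 0.009  0.2583] jaw 94.6 grip 0.027 j [ 0.02  0.23  0.15  1.49 -0.   -0.06] f [ 0.6  0.2 -1.3]
  slide [-0.01   -0.1041 -0.0067] spin -0.1 tilt [-0.002 -0.001 -1.   ]
```

```bash

python3 -m handwheel '{"slide":[[-0.003,-0.03,0],[-0.006,-0.06,0],[-0.008,-0.09,0],[-0.01,-0.104,0],[-0.01,-0.104,0]],"spin":[0,0,0,0,0]}'
python3 -m handwheel '{"slide":[[0,0,0],[0,0,0],[0,0,0.02],[0,0,0.06],[0,0,0.06]],"spin":[0,0,0,0,0]}'
python3 - <<'E'
from h import *
to(.5965,-.094,.1,94.7)
for n in("scene","top"):
    c=read_camera(n); cv2.imwrite(f"pics/{n}14.png",c["img"][:,:,::-1])
t=cv2.imread('pics/top14.png');s=cv2.imread('pics/scene14.png')
def z(img,x0,y0,x1,y1,s):
    return cv2.resize(img[y0:y1,x0:x1],None,fx=s,fy=s,interpolation=cv2.INTER_CUBIC)
cv2.imwrite('pics/w.png',np.hstack([z(t,300,190,420,310,3.3),z(s,300,170,400,270,4)[:396]]))
E
```

```text
time_s: 28.35
ee_pos: [0.5968, -0.0931, 0.258]
ee_rot: [-0.001, -0.04, 0.999, 0.0]
ft_force: [0.2, -0.1, -0.6]
grip_width: 0.0275
time_s: 28.85
ee_pos: [0.5937, -0.0898, 0.1935]
ee_rot: [-0.005, -0.042, 0.999, 0.001]
ft_force: [0.1, 0.4, -1.2]
grip_width: 0.0267
t 28.85 pos [ 0.5937 -0.0898  0.1935] jaw 94.8 grip 0.0267 j [-0.15  0.28  0.07  1.37  0.   -0.23] f [ 0.1  0.4 -1.2]
  slide [-0.0033 -0.0046  0.0935] spin 0.1 tilt [-0.01   0.002 -1.   ]
```

View pics/w.png

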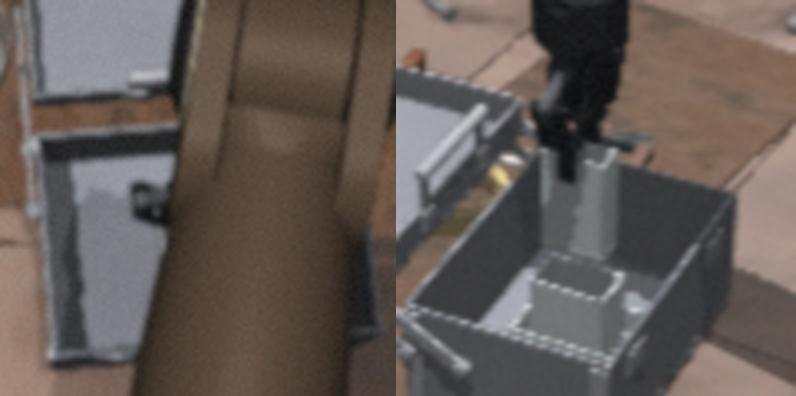

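```bash

python3 -m handwheel '{"slide":[[0,0,0.008],[0,0,0.016],[0,0,0.024],[0,0,0.028],[0,0,0.028]],"spin":[0,0,0,0,0]}'
python3 -m handwheel '{"slide":[[0,0,0],[0,0,0],[0,0,0],[0,0,0],[0,0,0]],"spin":[0,0,0,0,0]}'
python3 - <<'E'
from h import *
to(.5965,-.094,.1,94.7)
c=read_camera('scene'); cv2.imwrite("pics/scene15.png",c["img"][:,:,::-1])
s=cv2.imread('pics/scene15.png')
def z(img,x0,y0,x1,y1,s):
    return cv2.resize(img[y0:y1,x0:x1],None,fx=s,fy=s,interpolation=cv2.INTER_CUBIC)
cv2.imwrite('pics/w.png',z(s,315,200,375,265,9))
# predicted d bottom corners & c rim
q=sense()['ee_pos']
def box(c,yaw,L,W,z):
    a=np.radians(yaw)
    for sx,sy in((1,1),(1,-1),(-1,-1),(-1,1)):
        d=np.array([sx*L/2*np.cos(a)-sy*W/2*np.sin(a),sx*L/2*np.sin(a)+sy*W/2*np.cos(a)])
        p=proj('scene',[c[0]+d[0],c[1]+d[1],z]); print(sx,sy,np.round((p-[315,200]+.5)*9-.5))
box(q,4.7,.054,.028,q[2]-.07);box((.5965,-.094),4.7,.068,.042,.085)
E
```

```text
time_s: 29.45
ee_pos: [0.5967, -0.0915, 0.1703]
ee_rot: [-0.001, -0.041, 0.999, 0.0]
ft_force: [1.4, 0.7, -1.2]
grip_width: 0.0271
time_s: 29.95
ee_pos: [0.597, -0.0915, 0.1712]
ee_rot: [0.0, -0.041, 0.999, -0.0]
ft_force: [1.1, 0.1, -1.6]
grip_width: 0.0268
t 29.95 pos [ 0.597  -0.0915  0.1712] jaw 94.7 grip 0.0268 j [-0.15  0.28  0.02  1.31  0.   -0.23] f [ 1.1  0.1 -1.6]
  slide [ 0.0007 -0.0024  0.0712] spin -0.0 tilt [ 0. -0. -1.]
1 1 [195. 318.]
1 -1 [229. 278.]
-1 -1 [362. 317.]
-1 1 [329. 358.]
1 1 [174. 356.]
1 -1 [225. 295.]
-1 -1 [391. 344.]
-1 1 [342. 406.]
```

View pics/w.png

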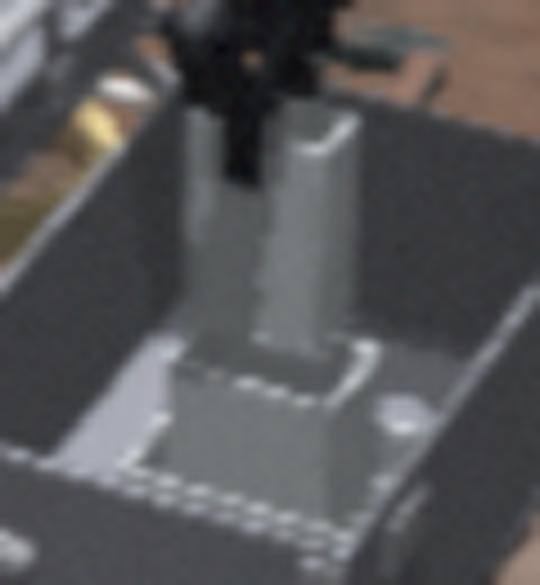

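```bash

python3 -m handwheel '{"slide":[[0.0005,-0.0025,0],[0.0005,-0.0025,0.005],[0.0005,-0.0025,0.01],[0.0005,-0.0025,0.015],[0.0005,-0.0025,0.02]],"spin":[0,0,0,0,0]}'
python3 -m handwheel '{"slide":[[0,0,0.005],[0,0,0.01],[0,0,0.015],[0,0,0.02],[0,0,0.02]],"spin":[0,0,0,0,0]}'
python3 -c "
from h import *
to(.5965,-.094,.088,94.7)"
```

```text
time_s: 30.5
ee_pos: [0.5965, -0.094, 0.1503]
ee_rot: [-0.0, -0.041, 0.999, 0.0]
ft_force: [0.2, -0.8, -1.2]
grip_width: 0.0276
time_s: 31.0
ee_pos: [0.5963, -0.094, 0.1301]
ee_rot: [-0.001, -0.041, 0.999, 0.0]
ft_force: [-0.6, 0.6, -0.9]
grip_width: 0.027
t 31.0 pos [ 0.5963 -0.094   0.1301] jaw 94.7 grip 0.027 j [-0.16  0.29 -0.06  1.22  0.   -0.24] f [-0.6  0.6 -0.9]
  slide [-0.0003 -0.0001  0.0421] spin -0.0 tilt [-0.001  0.    -1.   ]
```

Bottom now at ~60 mm, inside pan c with no contact force. Going on down.

```bash

python3 -m handwheel '{"slide":[[0,0,0.01],[0,0,0.02],[0,0,0.03],[0,0,0.037],[0,0,0.037]],"spin":[0,0,0,0,0]}'
python3 -m handwheel '{"slide":[[0,0,0.001],[0,0,0.002],[0,0,0.003],[0,0,0.004],[0,0,0.005]],"spin":[0,0,0,0,0]}'
python3 -c "
from h import *
to(.5965,-.094,.088,94.7)"
```

```text
time_s: 31.5
ee_pos: [0.5958, -0.0939, 0.0923]
ee_rot: [-0.001, -0.041, 0.999, 0.0]
ft_force: [0.6, 0.5, -2.3]
grip_width: 0.0274
time_s: 32.0
ee_pos: [0.5968, -0.0941, 0.0892]
ee_rot: [0.0, -0.041, 0.999, -0.0]
ft_force: [0.1, -0.6, -1.6]
grip_width: 0.0273
t 32.0 pos [ 0.5968 -0.0941  0.0892] jaw 94.7 grip 0.0273 j [-0.16  0.31 -0.13  1.14 -0.   -0.24] f [ 0.1 -0.6 -1.6]
  slide [0.0003 0.0001 0.0012] spin -0.0 tilt [ 0. -0. -1.]
```

```bash

python3 -m handwheel '{"slide":[[0,0,0.0005],[0,0,0.001],[0,0,0.0015],[0,0,0.002],[0,0,0.002]],"spin":[0,0,0,0,0]}'
python3 -c "
from h import *
to(.5965,-.094,.088,94.7)"
```

```text
time_s: 32.5
ee_pos: [0.5968, -0.094, 0.0879]
ee_rot: [0.0, -0.041, 0.999, -0.0]
ft_force: [-1.7, 1.1, 4.8]
grip_width: 0.0269
t 32.5 pos [ 0.5968 -0.094   0.0879] jaw 94.7 grip 0.0269 j [-0.16  0.31 -0.13  1.13  0.   -0.24] f [-1.7  1.1  4.8]
  slide [ 0.0003  0.0001 -0.0001] spin -0.0 tilt [ 0.001 -0.    -1.   ]
```

```bash

python3 -m handwheel '{"slide":[[0,0,0],[0,0,0],[0,0,0],[0,0,0],[0,0,0]],"spin":[0,0,0,0,0]}' -1
python3 -m handwheel '{"slide":[[0,0,-0.02],[0,0,-0.05],[0,0,-0.09],[0,0,-0.13],[0,0,-0.16]],"spin":[0,0,0,0,0]}'
python3 -m handwheel '{"slide":[[0.02,0.04,0],[0.04,0.085,0],[0.06,0.13,0],[0.08,0.17,0],[0.1,0.21,0]],"spin":[4,8,12,16,20]}'
python3 - <<'E'
from h import *
to(.711,-.083,.24,5)
for n in("scene","top"):
    c=read_camera(n); cv2.imwrite(f"pics/{n}16.png",c["img"][:,:,::-1])
t=cv2.imread('pics/top16.png');s=cv2.imread('pics/scene16.png')
def z(img,x0,y0,x1,y1,s):
    return cv2.resize(img[y0:y1,x0:x1],None,fx=s,fy=s,interpolation=cv2.INTER_CUBIC)
cv2.imwrite('pics/w.png',np.hstack([z(t,330,230,390,290,6.6),z(s,300,190,400,290,4)[:396]]))
E
```

```text
time_s: 33.0
ee_pos: [0.5966, -0.0941, 0.0869]
ee_rot: [-0.0, -0.041, 0.999, 0.0]
ft_force: [-1.0, -0.3, 0.0]
grip_width: 0.0857
time_s: 33.5
ee_pos: [0.597, -0.0941, 0.2498]
ee_rot: [0.001, -0.041, 0.999, -0.0]
ft_force: [1.2, -0.5, 0.3]
grip_width: 0.0855
time_s: 34.0
ee_pos: [0.4788, 0.1084, 0.2471]
ee_rot: [0.0, 0.135, 0.991, 0.0]
ft_force: [0.6, -0.0, -0.8]
grip_width: 0.0857
t 34.0 pos [0.4788 0.1084 0.2471] jaw 74.5 grip 0.0857 j [ 0.22  0.06 -0.08  1.43  0.    0.49] f [ 0.6 -0.  -0.8]
  slide [-0.2749 -0.1224  0.0072] spin 69.5 tilt [ 0.  0. -1.]
```

View pics/w.png

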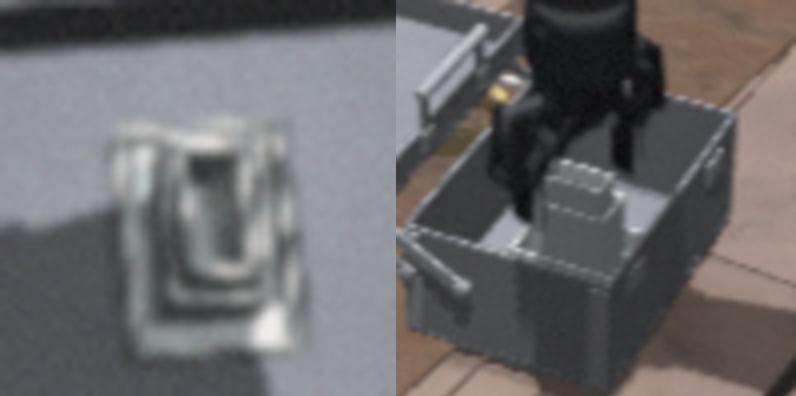

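View pics/top16.png

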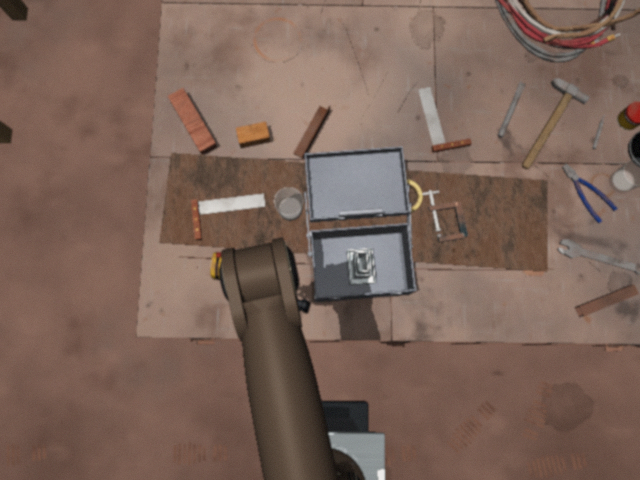

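```bash

python3 -m handwheel '{"slide":[[-0.04,-0.018,0],[-0.08,-0.036,0],[-0.12,-0.054,0],[-0.16,-0.072,0],[-0.2,-0.09,0]],"spin":[8,16,24,32,40]}'
python3 -c "
from h import *
to(.7105,-.083,.25,5)"
```

```text
time_s: 34.6
ee_pos: [0.6504, -0.0344, 0.2469]
ee_rot: [0.0, 0.467, 0.884, 0.0]
ft_force: [0.6, -0.1, 0.7]
grip_width: 0.0855
t 34.6 pos [ 0.6504 -0.0344  0.2469] jaw 34.3 grip 0.0855 j [-0.05  0.38  0.32  1.51 -0.    0.92] f [ 0.6 -0.1  0.7]
  slide [-0.074   0.0223 -0.0031] spin 29.3 tilt [ 0. -0. -1.]
```

```bash

python3 -m handwheel '{"slide":[[-0.02,0.006,0],[-0.04,0.012,0],[-0.06,0.018,0],[-0.074,0.022,0],[-0.074,0.022,0]],"spin":[6,12,18,24,29.3]}'
python3 - <<'E'
from h import *
to(.7105,-.083,.17,5)
for n in("scene",):
    c=read_camera(n); cv2.imwrite(f"pics/{n}17.png",c["img"][:,:,::-1])
s=cv2.imread('pics/scene17.png')
zoom(s,260,150,360,250,6,'pics/y2.png')
E
```

```text
time_s: 35.1
ee_pos: [0.7105, -0.0831, 0.2454]
ee_rot: [-0.0, 0.675, 0.738, -0.001]
ft_force: [0.3, 0.4, -0.5]
grip_width: 0.0856
t 35.1 pos [ 0.7105 -0.0831  0.2454] jaw 5.0 grip 0.0856 j [-0.12  0.52  0.54  1.58 -0.    1.37] f [ 0.3  0.4 -0.5]
  slide [0.0001 0.0001 0.0754] spin 0.0 tilt [-0.001 -0.    -1.   ]
```

View pics/y2.png

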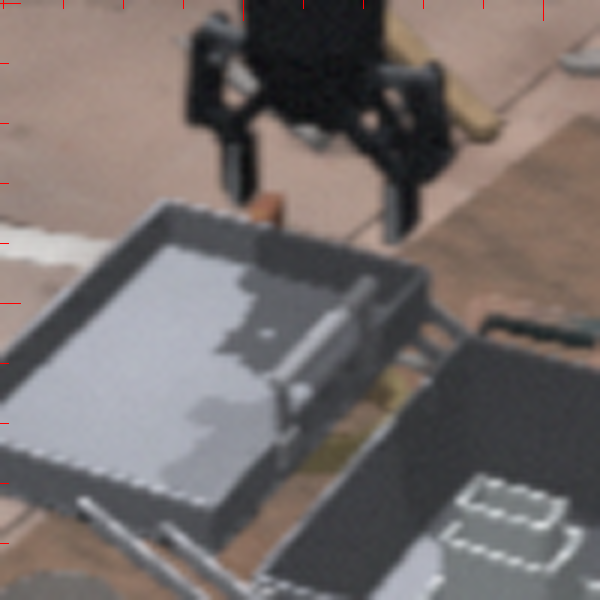

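```bash

python3 -m handwheel '{"slide":[[0,0,0.02],[0,0,0.04],[0,0,0.06],[0,0,0.075],[0,0,0.075]],"spin":[0,0,0,0,0]}'
python3 -m handwheel '{"slide":[[0,0,0],[0,0,0],[0,0,0],[0,0,0],[0,0,0]],"spin":[0,0,0,0,0]}' 1 60
python3 -c "
from h import *
to(.7105,-.083,.17,5)"
```

```text
time_s: 35.65
ee_pos: [0.7079, -0.0811, 0.1692]
ee_rot: [-0.002, 0.673, 0.74, -0.001]
ft_force: [-0.0, 0.4, -0.3]
grip_width: 0.0853
time_s: 36.15
ee_pos: [0.7094, -0.0809, 0.1725]
ee_rot: [0.0, 0.673, 0.74, 0.0]
ft_force: [0.8, -0.5, -0.1]
grip_width: 0.0124
t 36.15 pos [ 0.7094 -0.0809  0.1725] jaw 5.4 grip 0.0124 j [-0.11  0.5   0.34  1.41  0.    1.36] f [ 0.8 -0.5 -0.1]
  slide [-0.0022  0.0009  0.0025] spin 0.4 tilt [ 0.001 -0.    -1.   ]
```

```bash

python3 -m handwheel '{"slide":[[0,-0.006,-0.010],[0,-0.013,-0.019],[0,-0.021,-0.027],[0,-0.030,-0.0345],[0,-0.0395,-0.041]],"spin":[0,0,0,0,0]}'
python3 -m handwheel '{"slide":[[0,-0.010,-0.0056],[0,-0.0206,-0.010],[0,-0.0316,-0.0136],[0,-0.0428,-0.016],[0,-0.0542,-0.017]],"spin":[0,0,0,0,0]}'
python3 -c "
from h import *
to(.511,-.1,.172,5)"
```

```text
time_s: 36.65
ee_pos: [0.6714, -0.0844, 0.2132]
ee_rot: [0.001, 0.673, 0.74, 0.001]
ft_force: [6.9, 0.5, -5.1]
grip_width: 0.0098
time_s: 37.15
ee_pos: [0.6173, -0.0894, 0.2308]
ee_rot: [0.001, 0.673, 0.74, 0.002]
ft_force: [6.0, 0.6, -1.6]
grip_width: 0.0098
t 37.15 pos [ 0.6173 -0.0894  0.2308] jaw 5.4 grip 0.0098 j [-0.14  0.31  0.2   1.45  0.    1.33] f [ 6.   0.6 -1.6]
  slide [-0.0005 -0.1071  0.0584] spin 0.4 tilt [ 0.004  0.    -1.   ]
```

```bash

python3 -m handwheel '{"slide":[[0,-0.0115,0],[0,-0.023,0.001],[0,-0.0343,0.003],[0,-0.0453,0.0065],[0,-0.056,0.011]],"spin":[0,0,0,0,0]}'
python3 -m handwheel '{"slide":[[0,-0.010,0.0055],[0,-0.0196,0.012],[0,-0.0284,0.019],[0,-0.0365,0.0275],[0,-0.0437,0.0364]],"spin":[0,0,0,0,0]}'
python3 -m handwheel '{"slide":[[0,-0.004,0.005],[0,-0.007,0.011],[0,-0.008,0.012],[0,-0.008,0.0125],[0,-0.008,0.0125]],"spin":[0,0,0,0,0]}'
python3 -c "
from h import *
to(.511,-.1,.172,5)"
```

```text
time_s: 37.65
ee_pos: [0.5612, -0.0946, 0.22]
ee_rot: [0.001, 0.673, 0.74, 0.002]
ft_force: [5.2, 1.4, -0.7]
grip_width: 0.0098
time_s: 38.15
ee_pos: [0.5172, -0.0987, 0.1834]
ee_rot: [0.001, 0.673, 0.74, 0.001]
ft_force: [4.8, 2.2, 0.3]
grip_width: 0.0095
time_s: 38.65
ee_pos: [0.5105, -0.0994, 0.1725]
ee_rot: [0.002, 0.673, 0.74, 0.002]
ft_force: [2.7, 3.7, 10.3]
grip_width: 0.0099
t 38.65 pos [ 0.5105 -0.0994  0.1725] jaw 5.4 grip 0.0099 j [-0.19  0.12 -0.18  1.27  0.    1.28] f [ 2.7  3.7 10.3]
  slide [-0.0006  0.0005  0.0005] spin 0.4 tilt [ 0.005  0.001 -1.   ]
```

```bash

python3 -m handwheel '{"slide":[[0,-0.001,0.001],[0,-0.001,0.002],[0,-0.001,0.002],[0,-0.001,0.002],[0,-0.001,0.002]],"spin":[0,0,0,0,0]}'
python3 -m handwheel '{"slide":[[0,0,0],[0,0,0],[0,0,0],[0,0,0],[0,0,0]],"spin":[0,0,0,0,0]}' -1
python3 -m handwheel '{"slide":[[0,0,-0.03],[0,0,-0.07],[0.04,-0.03,-0.1],[0.08,-0.04,-0.11],[0.12,-0.04,-0.11]],"spin":[0,0,0,0,0]}'
python3 - <<'E'
from h import *
to(.58,.295,.172,100)
for n in("scene","top"):
    c=read_camera(n); cv2.imwrite(f"pics/{n}18.png",c["img"][:,:,::-1])
t=cv2.imread('pics/top18.png');s=cv2.imread('pics/scene18.png')
def z(img,x0,y0,x1,y1,s):
    return cv2.resize(img[y0:y1,x0:x1],None,fx=s,fy=s,interpolation=cv2.INTER_CUBIC)
cv2.imwrite('pics/w.png',np.hstack([z(t,300,200,420,320,3.3),z(s,285,180,395,290,3.6)]))
E
```

```text
time_s: 39.15
ee_pos: [0.5105, -0.0995, 0.1723]
ee_rot: [0.003, 0.673, 0.74, 0.003]
ft_force: [1.3, 5.0, 18.4]
grip_width: 0.0096
time_s: 39.65
ee_pos: [0.5073, -0.0999, 0.1676]
ee_rot: [-0.0, 0.673, 0.739, -0.0]
ft_force: [-0.1, -0.8, -0.4]
grip_width: 0.0806
time_s: 40.15
ee_pos: [0.4558, 0.0166, 0.2809]
ee_rot: [0.001, 0.674, 0.739, 0.001]
ft_force: [0.3, -0.2, 0.1]
grip_width: 0.0852
t 40.15 pos [0.4558 0.0166 0.2809] jaw 5.3 grip 0.0852 j [ 0.04 -0.   -0.07  1.5   0.    1.52] f [ 0.3 -0.2  0.1]
  slide [0.2658 0.1488 0.1095] spin 85.3 tilt [ 0.004  0.    -1.   ]
```

View pics/w.png

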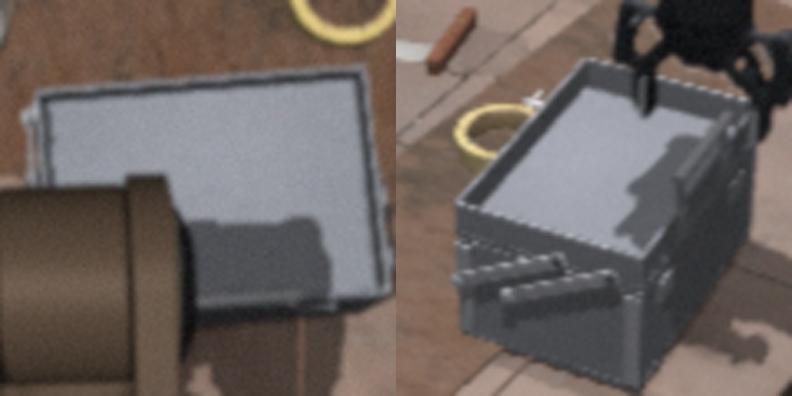

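```bash
python3 - <<'E'
from h import *
t=cv2.imread('pics/top18.png');s=cv2.imread('pics/scene18.png')
def z(img,x0,y0,x1,y1,s):
    return cv2.resize(img[y0:y1,x0:x1],None,fx=s,fy=s,interpolation=cv2.INTER_CUBIC)
cv2.imwrite('pics/w.png',np.hstack([z(t,200,245,240,285,10),z(s,260,305,300,345,10)]))
E
```

```text
(no output)
```

View pics/w.png

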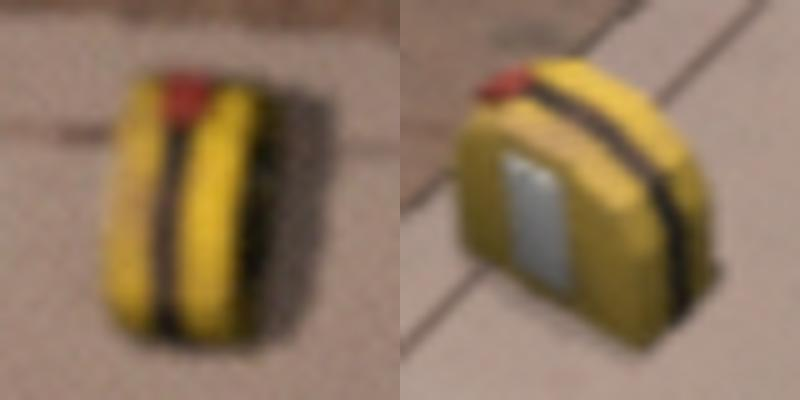

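View pics/top18.png

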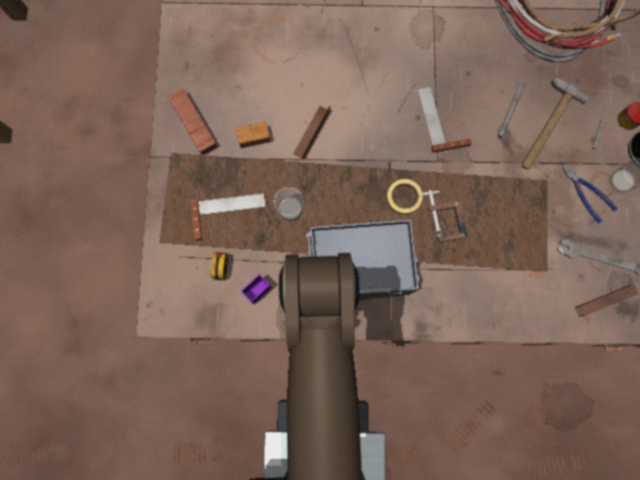

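```bash
python3 - <<'E'
from h import *
T=lambda x,y:uz(200,245,10,[(x,y)])[0]
S=lambda x,y:uz(260,305,10,[(x-400,y)])[0]
b=np.array([.0025,-.0044,0]) # scene bias correction from pan d
P=plane('scene',*S(468,258),0)+b;Q=plane('scene',*S(640,350),0)+b
d=P-Q;print('flank bottom',P,Q,np.linalg.norm(d),np.degrees(np.arctan2(d[1],d[0])))
# right front bottom corner
R=plane('scene',*S(718,270),0)+b;e=Q-R;print('front edge',R,np.linalg.norm(e),np.degrees(np.arctan2(e[1],e[0])))
# top-left edges in top view at flank rim
for z in(.05,.06,.068):
  a=plane('top',*T(135,90),z);c=plane('top',*T(107,300),z);m=plane('top',*T(160,200),z);print(z,a,c,np.degrees(np.arctan2(*(a-c)[[1,0]])),m)
for z in (0.06,.068): print('hook',plane('top',*T(186,95),z),plane('scene',*S(507,82),z)+b)
print(tri(T(186,95),S(507,82)))
E
```

```text
flank bottom [0.62767147 0.31077495 0.        ] [0.56356639 0.31349258 0.        ] 0.06416265662190446 -2.4275036806249024
front edge [0.56238867 0.27600094 0.        ] 0.03751013067491819 88.20076957230063
0.05 [0.62138697 0.31131958 0.05      ] [0.5633327  0.31595877 0.05      ] -4.568874382253354 [0.5910305  0.30295356 0.05      ]
0.06 [0.61961873 0.30932575 0.06      ] [0.56196067 0.31393328 0.06      ] -4.568874382253448 [0.58946943 0.30101684 0.06      ]
0.068 [0.61820413 0.30773069 0.068     ] [0.56086306 0.31231289 0.068     ] -4.568874382253361 [0.58822058 0.29946745 0.068     ]
hook [0.61844412 0.29540739 0.06      ] [0.62153478 0.29252429 0.06      ]
hook [0.61703597 0.29388885 0.068     ] [0.61619344 0.29869649 0.068     ]
(array([0.61917688, 0.29590769, 0.05888166]), np.float64(0.001182123675988858))
```

```bash

python3 -m handwheel '{"slide":[[0.04,0.02,0],[0.085,0.04,0],[0.13,0.06,0],[0.175,0.08,0],[0.22,0.1,0]],"spin":[-8,-16,-24,-32,-40]}'
python3 -c "
from h import *
to(.593,.295,.2,86.5)
print(plane('top',289,203,.09),plane('top',289,212,0))"
```

```text
time_s: 40.75
ee_pos: [0.5362, 0.2456, 0.2776]
ee_rot: [-0.0, 0.377, 0.926, -0.0]
ft_force: [0.8, -1.0, 0.1]
grip_width: 0.0858
t 40.75 pos [0.5362 0.2456 0.2776] jaw 45.7 grip 0.0858 j [ 0.43  0.26  0.23  1.54 -0.    1.2 ] f [ 0.8 -1.   0.1]
  slide [-0.0061  0.0751  0.0776] spin -40.8 tilt [-0.    -0.001 -1.   ]
[0.75659349 0.10467466 0.09      ] [0.75474034 0.10940527 0.        ]
```

```bash

python3 -m handwheel '{"slide":[[-0.002,0.02,0.01],[-0.003,0.04,0.02],[-0.004,0.06,0.03],[-0.006,0.075,0.05],[-0.006,0.075,0.078]],"spin":[-8.2,-16.4,-24.6,-32.8,-41]}'
python3 -m handwheel '{"slide":[[0,0,0.02],[0,0,0.04],[0,0,0.06],[0,0,0.07],[0,0,0.07]],"spin":[0,0,0,0,0]}'
python3 - <<'E'
from h import *
to(.594,.295,.028,86.5)
for n in("scene","top"):
    c=read_camera(n); cv2.imwrite(f"pics/{n}19.png",c["img"][:,:,::-1])
t=cv2.imread('pics/top19.png');s=cv2.imread('pics/scene19.png')
def z(img,x0,y0,x1,y1,s):
    return cv2.resize(img[y0:y1,x0:x1],None,fx=s,fy=s,interpolation=cv2.INTER_CUBIC)
cv2.imwrite('pics/w.png',np.hstack([z(t,180,220,260,300,5),z(s,240,270,320,350,5)]))
E
```

```text
time_s: 41.25
ee_pos: [0.5947, 0.2942, 0.1989]
ee_rot: [0.001, 0.029, 1.0, 0.0]
ft_force: [0.1, -1.0, -0.6]
grip_width: 0.0852
time_s: 41.75
ee_pos: [0.5919, 0.2925, 0.128]
ee_rot: [-0.002, 0.032, 0.999, -0.001]
ft_force: [-0.4, -0.5, 0.1]
grip_width: 0.0853
t 41.75 pos [0.5919 0.2925 0.128 ] jaw 86.3 grip 0.0853 j [ 0.46  0.4   0.09  1.27 -0.    0.52] f [-0.4 -0.5  0.1]
  slide [-0.0023  0.0028  0.1   ] spin -0.2 tilt [-0.003 -0.002 -1.   ]
```

View pics/w.png

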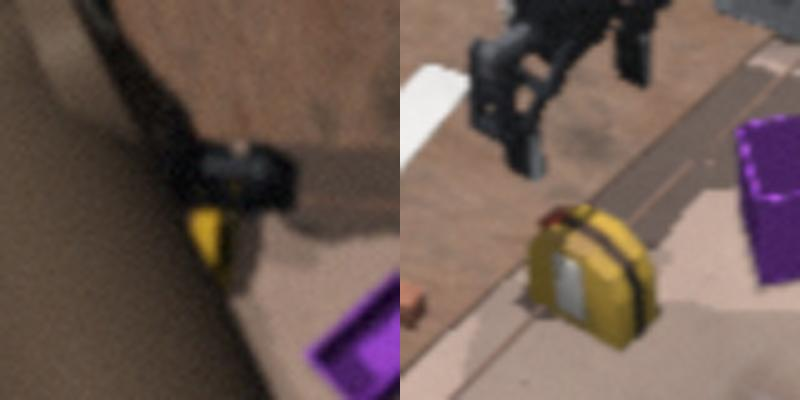

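```bash

python3 -m handwheel '{"slide":[[0,0.001,0.025],[-0.001,0.002,0.05],[-0.001,0.002,0.075],[-0.001,0.002,0.095],[-0.001,0.002,0.1]],"spin":[0,0,0,0,0]}'
python3 -m handwheel '{"slide":[[0,0,0],[0,0,0],[0,0,0],[0,0,0],[0,0,0]],"spin":[0,0,0,0,0]}' 1 50
python3 -m handwheel '{"slide":[[0,0,0],[0,0,0],[0,0,-0.02],[0,0,-0.06],[0,0,-0.1]],"spin":[0,0,0,0,0]}'
python3 - <<'E'
from h import *
to(.615,-.091,.25,95)
for n in("scene","top"):
    c=read_camera(n); cv2.imwrite(f"pics/{n}20.png",c["img"][:,:,::-1])
t=cv2.imread('pics/top20.png');s=cv2.imread('pics/scene20.png')
def z(img,x0,y0,x1,y1,s):
    return cv2.resize(img[y0:y1,x0:x1],None,fx=s,fy=s,interpolation=cv2.INTER_CUBIC)
cv2.imwrite('pics/w.png',np.hstack([z(t,180,220,260,300,5),z(s,240,270,320,350,5)]))
E
```

```text
time_s: 42.35
ee_pos: [0.5931, 0.295, 0.0289]
ee_rot: [-0.001, 0.032, 1.0, -0.0]
ft_force: [-0.6, -0.4, 0.2]
grip_width: 0.0855
time_s: 42.85
ee_pos: [0.5946, 0.2958, 0.0318]
ee_rot: [0.001, 0.032, 0.999, 0.001]
ft_force: [-0.3, -1.1, 6.2]
grip_width: 0.0337
time_s: 43.35
ee_pos: [0.5925, 0.2948, 0.1298]
ee_rot: [-0.002, 0.032, 0.999, -0.001]
ft_force: [0.7, 0.6, -1.8]
grip_width: 0.033
t 43.35 pos [0.5925 0.2948 0.1298] jaw 86.4 grip 0.033 j [ 0.46  0.4   0.1   1.27 -0.    0.52] f [ 0.7  0.6 -1.8]
  slide [-0.0464 -0.3838 -0.1196] spin -8.6 tilt [-0.003 -0.002 -1.   ]
```

View pics/w.png

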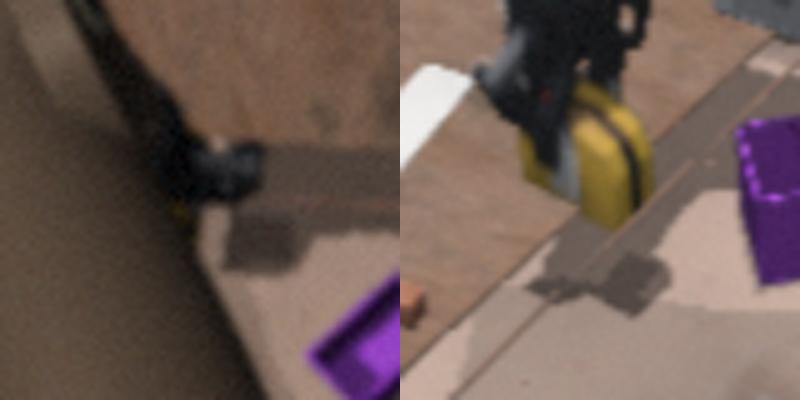

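```bash

python3 -m handwheel '{"slide":[[0,-0.01,-0.04],[0,-0.03,-0.08],[-0.005,-0.07,-0.1],[-0.01,-0.11,-0.115],[-0.015,-0.155,-0.12]],"spin":[0,0,-1,-2,-3]}'
python3 -m handwheel '{"slide":[[-0.005,-0.045,0],[-0.01,-0.09,0],[-0.015,-0.13,0],[-0.016,-0.17,0],[-0.018,-0.2,0]],"spin":[-1,-2,-3,-4,-5]}'
python3 -c "
from h import *
to(.615,-.091,.25,95)"
```

```text
time_s: 43.95
ee_pos: [0.5991, 0.139, 0.2511]
ee_rot: [0.001, 0.004, 1.0, 0.0]
ft_force: [1.7, -0.5, -2.5]
grip_width: 0.0331
time_s: 44.45
ee_pos: [0.614, -0.0629, 0.2489]
ee_rot: [-0.001, -0.038, 0.999, -0.0]
ft_force: [0.8, 0.1, -2.4]
grip_width: 0.0336
t 44.45 pos [ 0.614  -0.0629  0.2489] jaw 94.3 grip 0.0336 j [-0.1   0.31  0.23  1.49 -0.   -0.18] f [ 0.8  0.1 -2.4]
  slide [ 0.0012 -0.0281 -0.0011] spin -0.7 tilt [-0.002 -0.    -1.   ]
```

```bash

python3 -m handwheel '{"slide":[[0,-0.02,0],[0,-0.028,0.02],[0,-0.028,0.04],[0,-0.028,0.06],[0,-0.028,0.07]],"spin":[0,0,0,0,0]}'
python3 -m handwheel '{"slide":[[0,0,0.003],[0,0,0.006],[0,0,0.009],[0,0,0.012],[0,0,0.015]],"spin":[0,0,0,0,0]}'
python3 - <<'E'
from h import *
to(.615,-.091,.157,95)
for n in("scene",):
    c=read_camera(n); cv2.imwrite(f"pics/{n}21.png",c["img"][:,:,::-1])
s=cv2.imread('pics/scene21.png')
zoom(s,270,170,390,270,5,'pics/w.png')
E
```

```text
time_s: 44.95
ee_pos: [0.6155, -0.0884, 0.177]
ee_rot: [-0.002, -0.038, 0.999, 0.0]
ft_force: [-0.2, -0.5, -2.3]
grip_width: 0.0335
time_s: 45.45
ee_pos: [0.6171, -0.0884, 0.1656]
ee_rot: [0.001, -0.038, 0.999, -0.0]
ft_force: [-0.7, -0.0, -2.1]
grip_width: 0.0331
t 45.45 pos [ 0.6171 -0.0884  0.1656] jaw 94.4 grip 0.0331 j [-0.14  0.32  0.06  1.31 -0.   -0.22] f [-0.7 -0.  -2.1]
  slide [ 0.0023 -0.0025  0.0086] spin -0.6 tilt [ 0.001 -0.    -1.   ]
```

View pics/w.png

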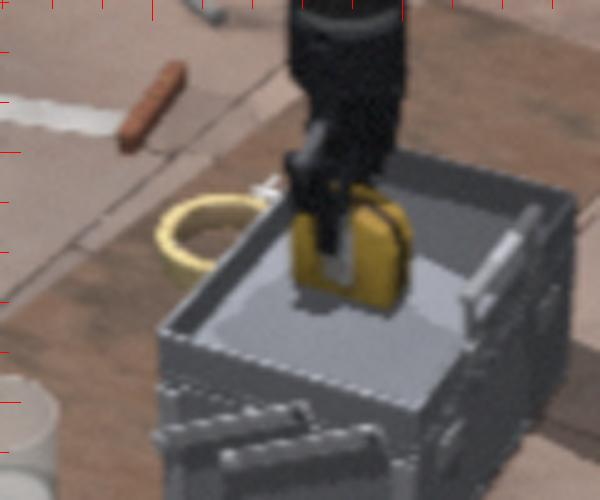

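```bash

python3 -m handwheel '{"slide":[[0,0,0.002],[0,0,0.004],[0,0,0.006],[0,0,0.007],[0,0,0.008]],"spin":[0,0,0,0,0]}'
python3 -m handwheel '{"slide":[[0,0,0.0005],[0,0,0.001],[0,0,0.0015],[0,0,0.0015],[0,0,0.0015]],"spin":[0,0,0,0,0]}'
```

```text
time_s: 46.0
ee_pos: [0.6168, -0.0884, 0.1571]
ee_rot: [-0.0, -0.038, 0.999, -0.0]
ft_force: [-0.9, -0.2, -2.7]
grip_width: 0.0333
time_s: 46.5
ee_pos: [0.6168, -0.0884, 0.1566]
ee_rot: [0.001, -0.038, 0.999, -0.0]
ft_force: [-3.0, -0.3, 6.0]
grip_width: 0.0335
```

Contact at the expected height, so I release and lift clear.

```bash

python3 -m handwheel '{"slide":[[0,0,0],[0,0,0],[0,0,0],[0,0,0],[0,0,0]],"spin":[0,0,0,0,0]}' -1
python3 -m handwheel '{"slide":[[0,0,-0.02],[0,0,-0.05],[0,0,-0.08],[0,0,-0.1],[0,0,-0.12]],"spin":[0,0,0,0,0]}'
python3 -m handwheel '{"slide":[[0.03,0.04,0],[0.06,0.08,0],[0.09,0.12,0],[0.12,0.15,0],[0.15,0.18,0]],"spin":[0,0,0,0,0]}'
python3 -m handwheel '{"slide":[[0,0.02,0],[0,0.04,0],[0,0.06,0],[0,0.06,0],[0,0.06,0]],"spin":[0,0,0,0,0]}'
python3 - <<'E'
from h import *
to(.615,-.091,.25,95)
for n in("scene","top"):
    c=read_camera(n); cv2.imwrite(f"pics/{n}22.png",c["img"][:,:,::-1])
t=cv2.imread('pics/top22.png');s=cv2.imread('pics/scene22.png')
def z(img,x0,y0,x1,y1,s):
    return cv2.resize(img[y0:y1,x0:x1],None,fx=s,fy=s,interpolation=cv2.INTER_CUBIC)
cv2.imwrite('pics/w.png',np.hstack([z(t,300,200,420,320,3.3),z(s,285,180,395,290,3.6)]))
E
```

```text
time_s: 47.0
ee_pos: [0.6168, -0.0884, 0.1555]
ee_rot: [-0.0, -0.038, 0.999, 0.0]
ft_force: [0.5, 0.4, 0.6]
grip_width: 0.0852
time_s: 47.5
ee_pos: [0.6169, -0.0884, 0.2769]
ee_rot: [0.0, -0.038, 0.999, -0.0]
ft_force: [0.6, -0.1, -0.0]
grip_width: 0.0853
time_s: 48.0
ee_pos: [0.452, 0.0807, 0.2757]
ee_rot: [0.0, -0.038, 0.999, 0.0]
ft_force: [0.5, 1.4, 1.1]
grip_width: 0.0854
time_s: 48.5
ee_pos: [0.4488, 0.1395, 0.2756]
ee_rot: [0.0, -0.039, 0.999, -0.0]
ft_force: [-0.3, 0.4, 0.8]
grip_width: 0.0854
t 48.5 pos [0.4488 0.1395 0.2756] jaw 94.4 grip 0.0854 j [ 0.3   0.03 -0.05  1.49 -0.    0.22] f [-0.3  0.4  0.8]
  slide [-0.1478 -0.2426  0.0257] spin -0.6 tilt [ 0. -0. -1.]
```

View pics/w.png

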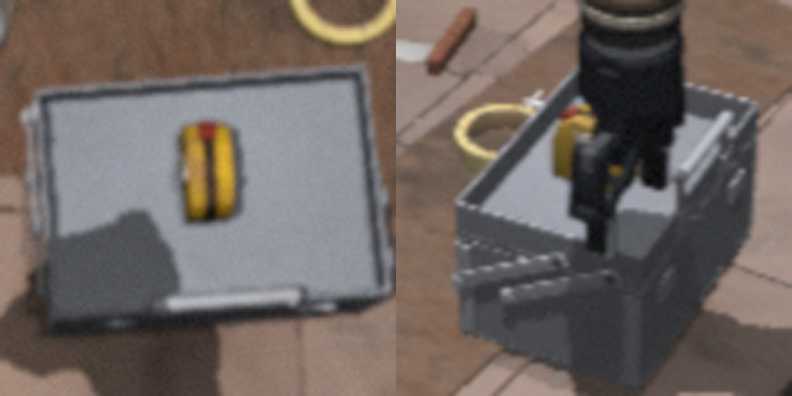

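View pics/top22.png

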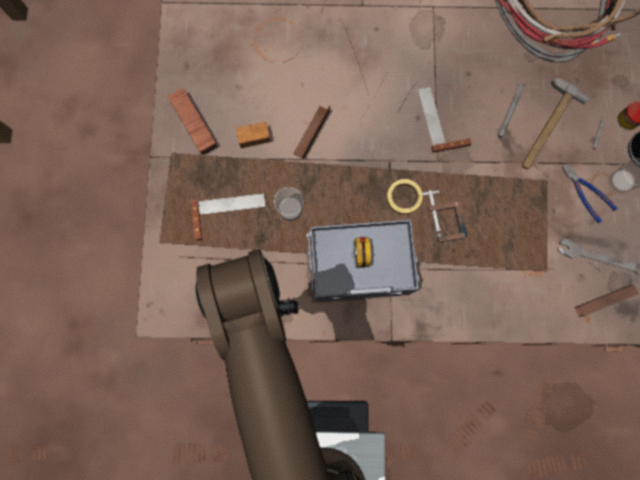

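```bash
python3 - <<'E'
from h import *
g=lambda f:cv2.imread(f,0).astype(np.float32)
a,b=g('pics/top0.png'),g('pics/top22.png')
for n,(x0,y0,x1,y1) in dict(rim=(375,215,425,290),handle=(345,280,405,300),fixed=(470,260,540,290)).items():
    print(n,cv2.phaseCorrelate(a[y0:y1,x0:x1].copy(),b[y0:y1,x0:x1].copy()))
a,b=g('pics/scene0.png'),g('pics/scene22.png')
x0,y0,x1,y1=295,240,345,290
print(cv2.phaseCorrelate(a[y0:y1,x0:x1].copy(),b[y0:y1,x0:x1].copy()))
E
```

```text
rim ((0.15711647814440965, 0.47311733957953805), 0.99766281153361)
handle ((0.40400620424616207, 0.19034941332367872), 0.4636916470527649)
fixed ((0.0707414871486236, -0.1526425696142688), 0.6123730321725209)
((0.07240723063438281, -0.27191789473829786), 0.43200000257492066)
```

```bash
python3 -c "
from cell import hand_in
print(hand_in())"
```

```text
the job is handed in; nothing more can be done
None
```

The job is done and handed in at about 48.5 s of the 184 s allowed.

**What I did**
- I swung the tray back to its stop by the handle.
- I nested pan_a, pan_c and pan_d in the compartment. The grip widths were 69, 42 and 27 mm. pan_b was absent.
- I swung the tray shut, then stood the tape measure in it. I did not touch the tumbler, the try square or the purple look-alike.

**What the checks showed**
- **Pans:** each one touched down at the height expected for fully down, with 5–12 N of contact force. A picture taken before closing showed all three upright inside one another.
- **Tray:** it met its shut stop at about 18 N, with the handle back at its starting height. The handle looked shifted by 0.2–0.4 px from the first picture.
- **Tape:** the last picture shows it standing near the middle of the tray, with the arm clear.

**Disagreements**
- The scene camera read about 4 mm too far in y compared with the top camera and the arm. I corrected for that before fitting pan_d.
- The last comparison of the tray rim with the first picture showed about 0.5 px of shift, opposite in direction to an open tray, so I took it as noise.
- I saw no knock to pan_a, and I could not look at the pans again once the tray was shut.

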